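Load a kiln shelf for firing

ROBOT

A 7-joint arm with a two-finger parallel gripper is mounted at the origin on the work surface. World frame = base frame: x ahead of the robot, y to its left, z up, the work surface at z = 0. Lengths are in m, angles in rad, forces in N, time in s.
With the tool pointing down it reaches from about 0.35 to 0.9 m from the base axis. Payload 8.1 kg.
Tool frame: the origin (TCP) lies on the centre line of the jaws, within the pads' length; the fingertips stand arm.tips_ahead ahead of it and the grasp point (between the pads) lies 8 mm behind it (arm.tips_ahead is the distance from the TCP to the fingertips, in m); z points along the fingers, y is the direction in which the jaws open and shut (so a half turn about z gives the same grasp; the last joint's range is limited). The gripper opens to 92 mm and grips with 3 to 60 N. Pads are 19 mm wide; open, the fingers measure 130 mm over their backs; the gripper's body (75 mm by 190 mm) begins 47 mm behind the grasp point.
Start: joints at [-1.22, 0.434, 0.025, 1.573, -0.012, 1.134, -0.075], TCP at [0.274, 0.562, 0.238] pointing down, gripper open.
Joint ranges: [-2.62, 2.62], [-0.44, 2.09], [-1.27, 1.32], [0.08, 2.57], [-1.32, 4.46], [0.12, 2], [-2.74, 2.74]. Speed limits (rad/s): [2.22, 2.22, 3.01, 3.01, 3.14, 3.14, 3.14].

INTERFACE

Orientations are given as a rotation vector (axis times angle).
In Python, from cell import arm gives the robot as it stands. The module is installed in compiled form; this text tells all that it offers.
- The arm moves only by the tool jog_arm, never from a script. Its argument "moves" is a list of rows, each an object with "twist": the turn, a rotation vector about the tool's x, y, z in units of 10 degrees (1.0 is 10 degrees), a list of three; "xyz": the shift along the tool's x, y, z in units of 60 mm (1.0 is 60 mm), a list of three; "grip": the closure, from -1 (fully open) to 1 (shut). A call has 1 to 5 rows; each row is the pose to reach, as a shift and turn from the pose commanded when the call began, along the tool's axes at that moment; what a row does not reach only later rows make up. A row lasts 1/8 s, in which the tool goes at most 62.5 mm and 10.7 degrees, less where a joint would pass 70% of its speed; a pose out of reach is approached as far as the arm can. A call with a gripper value outside its range is refused whole. The fingers move at their own pace and stop on an object; "force" is the grip in N (left out, the last holds). Time passes only in rows, so rows that repeat a pose let the fingers close. It gives the time, the measured TCP pose, the force and the opening at its end, in the units of the state.
- arm.observe(): the state, without advancing time (a new reading comes with each control period).
- arm.get_image(name): name is "scene" or "top" or "wrist"; returns the picture (384x512x3 uint8, blue, green, red); there is no depth.
- arm.camera_params(name): a dict with "mtx" (3x3 intrinsics, pixels), "T" (4x4, takes a point from camera to world coordinates); the wrist camera has in their place "T_tool_cam" (4x4, takes a point from camera to tool coordinates, whose origin is the TCP and whose axes are the flange's). Camera axes: x right, y down, z forward; pixel columns grow to the right and rows downward; lengths in m; the calibration is good to about 2 mm. The wrist camera is an equidistant fisheye: a pixel r from the principal point sees the ray r / f radians off the axis. A picture is of the moment at which its call begins: read the wrist's pose just before it. camera_params takes no time and is no camera call.
- arm.sign_off(): hands the job in, once; it reports no verdict.
The state is a dict: "clock": time; "joints": joint angles; "dq": joint speeds; "joint_efforts": joint torques, N m; "position": TCP position; "ee_rot": TCP orientation; "force": force on the tool from outside, world axes, zero at the start; "ft_torque": the same for the moment, N m; "width": opening from 0.0 (shut) to 1.0 (fully open).
Only numpy, scipy, OpenCV 4.12 (cv2) and the standard library are available. Lean on these libraries where they do the work, as an engineer would, in place of code of your own. Each camera call takes 0.05 s, during which the arm holds its last target. There are 200 camera calls.

TASK

Load the kiln shelf, judging directions along the shelf's edges as seen from the robot: stand the blue-grey jar midway between the two posts, the terracotta pot straight behind the dark round post, and the block with the three cones straight in front of the pale square post with its row of cones parallel to the posts' row, leaving about 4 cm of air between the pot or block and its post. Put the lid on the jar and nest the white tumbler inside the terracotta pot. Set everything down upright and gently, without dropping or forcing it, and leave the two posts standing where they are.

Things in the scene. Friction and masses are not known exactly. Their poses are not given: they have to be found in the camera images.
- kiln_shelf: light grey refractory slab lying on the table, fixed, 250 (x) by 290 (y) by 18 mm thick. Origin at the centre of its underside, its top is at z = 18 mm; x axis points away from the robot (behind), y to the robot's left, turned at most 0.25 rad from the world axes. The two posts stand on it at its own (x, y) = (-20, +85) and (-20, -85) mm; which is on which side changes
- square_post: pale buff square kiln post standing loose on the shelf, 40 x 40 mm, 60 mm tall, 0.3 kg. Origin at the centre of its underside; its axes are parallel to the shelf's. The cone block belongs in front of it (towards the robot, -x of the post) with a 40 mm gap: centre 73 mm from the post's centre
- round_post: dark brown round kiln post standing loose on the shelf, 40 mm diameter, 60 mm tall, 0.3 kg. Origin at the centre of its underside; its axes start parallel to the shelf's. The terracotta pot belongs behind it (away from the robot, +x of the post) with a 40 mm gap: centre 94 mm from the post's centre
- big_pot: empty terracotta flowerpot standing upright, 60 mm tall, outer diameter 54 mm at the base, 61 mm below the collar, 68 mm at the straight collar (top 22 mm); open on top, wall 5 mm, inner floor 6 mm above its underside, about 44 mm wide inside at the floor and 58 mm at the mouth; about 0.18 kg. Origin at the centre of its underside, z up
- tumbler: empty white tapered tumbler standing upright, 90 mm tall, outer diameter 40 mm at the base, 50 mm at 60 mm height, 54 mm at the straight collar (top 28 mm); about 0.14 kg. It goes base down into the terracotta pot with a few mm of play, comes to rest on the pot's inner floor (its origin 6 mm above the pot's) and then stands 36 mm out of it. Origin at the centre of its underside, z up
- jar: blue-grey straight round jar standing upright and open, outer diameter 60 mm, 60 mm tall, mouth 52 mm; about 0.2 kg. Origin at the centre of its underside, z up
- jar_lid: blue-grey round lid of the jar, lying the right way up. From below: a locating spigot 41 mm diameter and 5 mm deep, a disc 60 mm diameter and 8 mm thick, a knob 18 mm diameter and 24 mm tall; 37 mm tall in all, about 0.07 kg. On the jar the disc rests on the rim with the spigot inside the mouth, the lid's origin 55 mm above the jar's. Origin at the centre of its underside, z up
- cone_block: cream block, 26 mm (its x) by 60 mm (its y) by 30 mm tall, with a row of three small coloured cones (red, white, yellow) along its y, tips 55 mm above its underside; about 0.09 kg. Either long side may face the robot. Origin at the centre of its underside, z up; at the start turned at most 0.35 rad from the world axes

How it is judged:
By the outcome, as a careful person would: the job done as asked, in the order asked, and still so for the second after the job is handed in, with the robot touching nothing.
It also fails if it takes over 120 s, if anything falls off the work surface, if the arm or the gripper's body presses on something with over 40 N, if the wrist force passes 120 N, or if a joint passes its speed limit or range.

## Working session

There is one attempt and no reset: what is moved stays moved. The work goes in short steps, Python scripts to look and compute and a tool call to move; the robot and the scene stay as the last step left them, time stands still between calls to the robot, and variables do not carry over. Pictures are saved under pics/ and viewed, about 12 in all and at most 16, crops included, and the job is handed in when it is done.

Besides the shell and the picture viewer there is one more tool, called after ">>>" by a JSON object that holds its "api" and its "payload". jog_arm: Moves the arm, as the interface text tells. Its arguments: {"type":"object","properties":{"moves":{"type":"array","items":{"type":"object","properties":{"twist":{"type":"array","items":{"type":"number"}},"xyz":{"type":"array","items":{"type":"number"}},"grip":{"type":"number"}}}},"force":{"type":"number"}},"required":["moves"]}

```bash
ls; mkdir -p pics; python3 - <<'E'
from cell import arm
import cv2,numpy as np
np.set_printoptions(precision=4,suppress=True)
print(arm.observe(), arm.tips_ahead)
for n in ("top","scene"):
    cv2.imwrite(f"pics/{n}0.png",arm.get_image(n)); print(n,arm.camera_params(n))
print(arm.camera_params("wrist"))
E
```

```text
pics
{'clock': 0.0, 'joints': array([-1.2196,  0.4353,  0.0249,  1.5741, -0.0116,  1.134 , -0.0751]), 'dq': array([ 0.0002, -0.0001,  0.0025,  0.0005,  0.0003,  0.0003,  0.0005]), 'joint_efforts': array([ -0.0001, -66.7861,   0.985 , -31.4461,  -0.0606,   0.0429,
         0.0001]), 'position': array([0.2738, 0.5613, 0.2369]), 'ee_rot': array([-0.7067, -3.0608,  0.0026]), 'force': array([1.0618, 0.1778, 0.0308]), 'ft_torque': array([-0.0077,  0.0388,  0.0565]), 'width': 1.0014048695441853} 0.011
top {'mtx': array([[413.9555,   0.    , 253.5488],
       [  0.    , 413.9555, 183.3556],
       [  0.    ,   0.    ,   1.    ]]), 'T': array([[ 0.0022, -0.9991,  0.0418,  0.4389],
       [-0.9998, -0.0031, -0.0207,  0.0733],
       [ 0.0208, -0.0417, -0.9989,  1.2898],
       [ 0.    ,  0.    ,  0.    ,  1.    ]])}
scene {'mtx': array([[456.1034,   0.    , 249.0081],
       [  0.    , 456.1034, 186.4505],
       [  0.    ,   0.    ,   1.    ]]), 'T': array([[ 0.5275,  0.4703, -0.7074,  1.2339],
       [ 0.8495, -0.2906,  0.4403, -0.4004],
       [ 0.0015, -0.8333, -0.5529,  0.6042],
       [ 0.    ,  0.    ,  0.    ,  1.    ]])}
{'mtx': array([[297.3186,   0.    , 255.4769],
       [  0.    , 297.3186, 192.9963],
       [  0.    ,   0.    ,   1.    ]]), 'T_tool_cam': array([[ 0.0001, -0.9582, -0.286 ,  0.0784],
       [ 1.    , -0.0002,  0.001 , -0.0005],
       [-0.001 , -0.286 ,  0.9582, -0.1471],
       [ 0.    ,  0.    ,  0.    ,  1.    ]])}
```

View pics/top0.png

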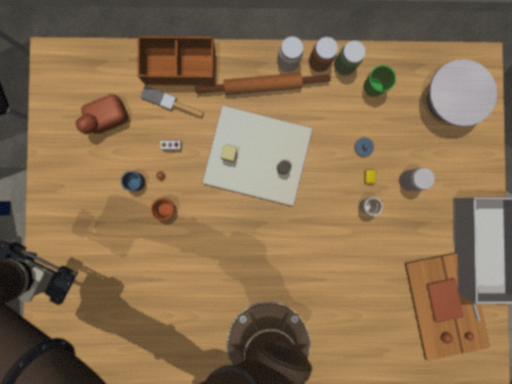

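View pics/scene0.png

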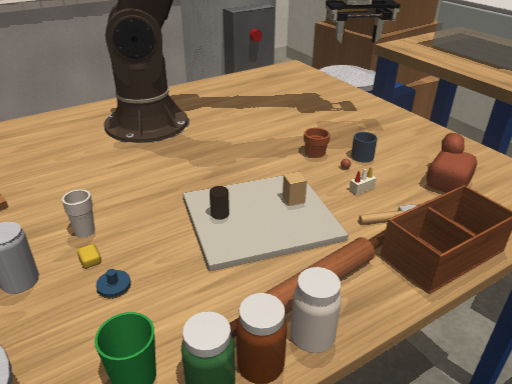

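The top view (512×384) shows the jar at (133,181), pot (163,209), block (171,145), lid (364,147) and tumbler (372,206). The shelf centre is near (258,155), with the square post at (229,153) and the round post at (284,167). The ball, sponge and grey can are distractors.

```bash
cat > h.py <<'E'
from cell import arm
import cv2,numpy as np
from scipy.spatial.transform import Rotation as R
np.set_printoptions(precision=4,suppress=True)
def cast(name,px,z,st=None):
    "pixels (n,2) -> world points on plane z"
    P=arm.camera_params(name);K=P["mtx"];px=np.atleast_2d(np.asarray(px,float))
    n=np.c_[(px[:,0]-K[0,2])/K[0,0],(px[:,1]-K[1,2])/K[1,1],np.ones(len(px))]
    if name=="wrist":
        r=np.hypot(n[:,0],n[:,1])+1e-9
        n=np.c_[n[:,0]/r*np.sin(r),n[:,1]/r*np.sin(r),np.cos(r)]
        T=np.eye(4);T[:3,:3]=R.from_rotvec(st["ee_rot"]).as_matrix();T[:3,3]=st["position"]
        T=T@P["T_tool_cam"]
    else: T=P["T"]
    d=n@T[:3,:3].T;o=T[:3,3]
    return o+d*((z-o[2])/d[:,2])[:,None]
def blobs(mask,amin=15):
    c,_=cv2.findContours(mask.astype(np.uint8),cv2.RETR_EXTERNAL,cv2.CHAIN_APPROX_NONE)
    return sorted([k for k in c if cv2.contourArea(k)>=amin],key=cv2.contourArea,reverse=True)
def delta(xyz,yaw):
    "xyz units, yaw (world yaw of tool y axis mod pi) -> tool-frame jog from measured pose"
    s=arm.observe();M=R.from_rotvec(s["ee_rot"]).as_matrix()
    d=M.T@(np.asarray(xyz)-s["position"])/0.06
    cur=np.arctan2(M[1,1],M[0,1]);t=(yaw-cur+np.pi/2)%np.pi-np.pi/2
    print("jog xyz",d,"twist z",-np.degrees(t)/10,"(alt",-np.degrees(t-np.sign(t)*np.pi)/10,") cur yaw",cur,"tool z",M[:,2],"j7",s["joints"][6])
E
python3 - <<'E'
from h import *
im=arm.get_image("top");cv2.imwrite("pics/t1.png",im)
b,g,r=[im[...,i].astype(int) for i in range(3)];hsv=cv2.cvtColor(im,cv2.COLOR_BGR2HSV)
print([ (n,im[y,x],hsv[y,x]) for n,(x,y) in dict(shelf=(258,180),sq=(229,152),rd=(284,166),jar=(133,175),pot=(163,201),blk=(164,145),lid=(358,147),tum=(364,206),wood=(200,240)).items()])
big=lambda x,y,w,h:cv2.resize(im[y:y+h,x:x+w],None,fx=4,fy=4,interpolation=cv2.INTER_NEAREST)
cv2.imwrite("pics/c1.png",np.vstack([np.hstack([big(110,130,80,70+30)]+[big(195,95,115,100)])]))
E
```

```text
[('shelf', array([166, 183, 182], dtype=uint8), array([ 32,  24, 183], dtype=uint8)), ('sq', array([128, 179, 186], dtype=uint8), array([ 26,  80, 186], dtype=uint8)), ('rd', array([71, 78, 86], dtype=uint8), array([14, 44, 86], dtype=uint8)), ('jar', array([69, 55, 45], dtype=uint8), array([108,  89,  69], dtype=uint8)), ('pot', array([34, 54, 87], dtype=uint8), array([ 11, 155,  87], dtype=uint8)), ('blk', array([ 77,  96, 103], dtype=uint8), array([ 22,  64, 103], dtype=uint8)), ('lid', array([116, 101,  84], dtype=uint8), array([104,  70, 116], dtype=uint8)), ('tum', array([126, 135, 140], dtype=uint8), array([ 19,  26, 140], dtype=uint8)), ('wood', array([ 77, 123, 155], dtype=uint8), array([ 18, 128, 155], dtype=uint8))]
```

View pics/c1.png

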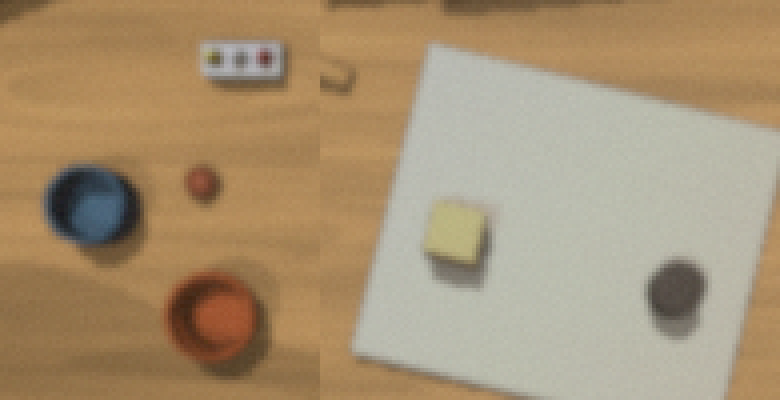

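The crop shows the shelf's outline cleanly, with the post tops at about (229,153) and (284,167) in the full image. The jar, pot and block are well separated. Next I measure all of them.

```bash
python3 - <<'E'
from h import *
im=cv2.imread("pics/t1.png");hsv=cv2.cvtColor(im,cv2.COLOR_BGR2HSV);H,S,V=[hsv[...,i].astype(int) for i in range(3)]
def win(m,x,y,w,h):
    o=np.zeros(m.shape,bool);o[y:y+h,x:x+w]=m[y:y+h,x:x+w];return o
def circ(n,m,z):
    k=np.vstack(blobs(m)[:1]);(c,r)=cv2.minEnclosingCircle(k);x,y,w,h=cv2.boundingRect(k)
    p=cast("top",[c,(x+(w-1)/2,y+(h-1)/2)],z);print(n,c,r*3.1,p[:,:2].ravel())
k=blobs(win((S<50)&(V>120),195,95,120,115))[0]
# edges of the slab: least squares rect
q=cv2.convexHull(k);w=cast("top",q[:,0],.018)[:,:2]
rc=cv2.minAreaRect((w*1000).astype(np.float32));print("shelf",rc)
circ("sq",win((S>58)&(V>150),218,140,24,28)&(S<110),.078)
circ("rd",win((V<110),272,155,24,18),.078)
circ("jar",win((H>90)&(H<125)&(S>60),115,165,40,35),.06)
circ("pot",win((H<14)&(S>140),148,190,35,35),.06)
k=np.vstack(blobs(win((S<75)&(V>95),155,135,30,20))[:1]);rr=cv2.minAreaRect(k);bx=cast("top",cv2.boxPoints(rr),.03);print("blk",rr,bx[:,:2].mean(0),bx[:,:2])
circ("lid",win((H>90)&(H<125)&(S>50),350,132,30,32),.01)
circ("tum",win((S<60)&(V>100),355,190,30,30),.09)
E
```

```text
shelf ((579.0811157226562, 35.965545654296875), (287.8383483886719, 248.52310180664062), 76.22368621826172)
sq (228.0, 152.5) 25.797450637817384 [0.5801 0.1234 0.5801 0.1234]
rd (283.5, 167.5) 22.029949426651 [ 0.5365 -0.0398  0.5395 -0.0398]
jar (133.0, 181.0) 26.667519283294677 [0.4962 0.4043 0.4963 0.4014]
pot (162.1875, 208.59375) 36.95085315704346 [0.415  0.3175 0.4152 0.3166]
blk ((170.0, 144.5), (9.0, 20.0), 90.0) [0.6093 0.3019] [[0.6229 0.3324]
 [0.6232 0.2717]
 [0.5957 0.2715]
 [0.5954 0.3321]]
lid (363.9378967285156, 146.68301391601562) 25.759378242492676 [ 0.6082 -0.2979  0.6088 -0.2981]
tum (372.32989501953125, 205.77835083007812) 29.76997308731079 [ 0.4248 -0.2977  0.4242 -0.2968]
```

```bash
python3 - <<'E'
from h import *
delta([.497,.403,.20],-.24);delta([.497,.403,.20],-.24+np.pi/2)
E
```

```text
jog xyz [-4.4998 -0.7408  0.6203] twist z 7.774381511965219 (alt -10.225618488034781 ) cur yaw 1.11688554689968 tool z [-0.0004 -0.0012 -1.    ] j7 -0.07513750845463475
jog xyz [-4.4998 -0.7408  0.6203] twist z -1.2256184880347818 (alt 16.774381511965217 ) cur yaw 1.11688554689968 tool z [-0.0004 -0.0012 -1.    ] j7 -0.07513750845463475
```

>>> {"api": "jog_arm", "payload": {"moves": [{"xyz": [-0.9,-0.15,0],"twist": [0,0,1],"grip": -1},{"xyz": [-1.8,-0.3,0.1],"twist": [0,0,2],"grip": -1},{"xyz": [-2.7,-0.45,0.2],"twist": [0,0,3],"grip": -1},{"xyz": [-3.6,-0.6,0.4],"twist": [0,0,4],"grip": -1},{"xyz": [-4.5,-0.74,0.6],"twist": [0,0,5],"grip": -1}], "force": 15}}

```text
clock: 0.78
position: [0.4984, 0.4023, 0.2014]
ee_rot: [-1.941, -2.47, -0.0]
force: [0.9, 0.1, 0.0]
width: 0.999
```

>>> {"api": "jog_arm", "payload": {"moves": [{"xyz": [0,0,0],"twist": [0,0,1],"grip": -1},{"xyz": [0,0,0],"twist": [0,0,2],"grip": -1},{"xyz": [0,0,0],"twist": [0,0,2.77],"grip": -1},{"xyz": [0,0,0],"twist": [0,0,2.77],"grip": -1}]}}

```text
clock: 1.27
position: [0.497, 0.4035, 0.2014]
ee_rot: [2.469, 1.942, -0.001]
force: [-0.4, -0.6, 0.4]
width: 1.001
```

```bash
python3 - <<'E'
from h import *
delta([.497,.403,.20],-.24)
s=arm.observe();cv2.imwrite("pics/w1.png",arm.get_image("wrist"));np.save("s1",s);print(s["position"],s["joints"],s["clock"],s["width"])
E
```

```text
jog xyz [-0.0074  0.0026  0.0229] twist z 0.010896153215418269 (alt -17.98910384678458 ) cur yaw -0.23809826250589175 tool z [-0.0003 -0.0007 -1.    ] j7 -0.8123351472724004
[0.497  0.4035 0.2014] [-1.0285  0.5047  0.3973  1.6025 -0.2136  1.0782 -0.8123] 1.275 1.0005575781795168
```

View pics/w1.png

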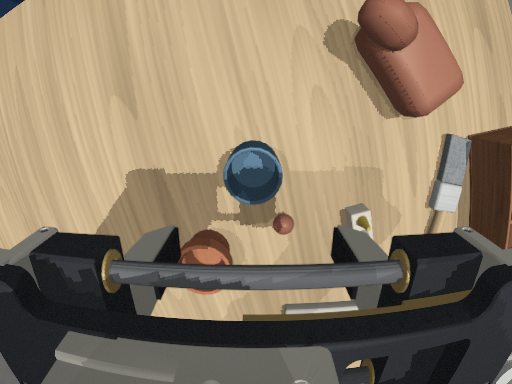

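The wrist view shows the jar mouth at about (253,175), with the pot, ball and cone block near the jaws. I'll fit the jar rim with a fixed-radius circle.

```bash
cat >> h.py <<'E'
from scipy.optimize import least_squares
def rim(mask,z,r,st,name="wrist",amin=200):
    "circle of known radius r fitted to the outline of the largest blob, cast on plane z"
    k=blobs(mask,amin)[0][:,0].astype(float);p=cast(name,k,z,st)[:,:2]
    f=least_squares(lambda c:np.hypot(*(p-c).T)-r,p.mean(0),loss="soft_l1",f_scale=.0007)
    e=np.hypot(*(p-f.x).T)-r
    print("rim",f.x,"resid mm pct",np.percentile(e,[5,25,50,75,95])*1e3,"px",k.mean(0),"free r",least_squares(lambda c:np.hypot(*(p-c[:2]).T)-c[2],[*f.x,r],loss="soft_l1",f_scale=.0007).x)
    return f.x
def win(m,x,y,w,h):
    o=np.zeros(m.shape,bool);o[y:y+h,x:x+w]=m[y:y+h,x:x+w];return o
E
python3 - <<'E'
from h import *
im=cv2.imread("pics/w1.png");s=np.load("s1.npy",allow_pickle=True).item()
H,S,V=cv2.split(cv2.cvtColor(im,cv2.COLOR_BGR2HSV))
m=win((H>90)&(H<125)&(S>50),210,125,85,90)
x=rim(m,.06,.030,s)
delta([*x,.035],-.24)
# pot preliminary
rim(win(((H<12)|(H>175))&(S>120),175,225,60,38),.06,.034,s)
E
```

```text
rim [0.4957 0.4152] resid mm pct [-2.0825 -1.398   0.0074  0.8435  2.8258] px [252.6941 172.6765] free r [0.4956 0.4151 0.0299]
jog xyz [ 0.1857 -0.0668  2.7744] twist z 0.022736327865301772 (alt -17.977263672134697 ) cur yaw -0.2360317621893756 tool z [-0.0002 -0.0005 -1.    ] j7 -0.8104916332061214
rim [0.4227 0.3567] resid mm pct [-24.4845 -13.8857  -5.6926  -1.124    5.4333] px [205.3406 250.1522] free r [0.426  0.3445 0.0244]
```

```bash
cat >> h.py <<'E'
def rim(mask,z,r,st,name="wrist",amin=200):
    "as above, using only the half of the outline away from the camera's foot (there the rim is the outline)"
    if name=="wrist":
        M=R.from_rotvec(st["ee_rot"]).as_matrix();foot=(M@arm.camera_params(name)["T_tool_cam"][:3,3]+st["position"])[:2]
    else: foot=arm.camera_params(name)["T"][:2,3]
    p=cast(name,blobs(mask,amin)[0][:,0].astype(float),z,st)[:,:2];c=p.mean(0)
    for _ in range(8):
        u=(foot-c)/np.linalg.norm(foot-c);q=p[(p-c)@u<0.1*r]
        c=least_squares(lambda c:np.hypot(*(q-c).T)-r,c,loss="soft_l1",f_scale=.0007).x
    print("rim",c,"n",len(q),"resid mm",np.percentile(np.hypot(*(q-c).T)-r,[5,50,95])*1e3)
    return c
E
python3 - <<'E'
from h import *
im=cv2.imread("pics/w1.png");s=np.load("s1.npy",allow_pickle=True).item()
H,S,V=cv2.split(cv2.cvtColor(im,cv2.COLOR_BGR2HSV))
x=rim(win((H>90)&(H<125)&(S>50),210,125,85,90),.06,.030,s)
delta([*x,.035],-.24)
im=cv2.imread("pics/t1.png");H,S,V=cv2.split(cv2.cvtColor(im,cv2.COLOR_BGR2HSV))
rim(win((H>90)&(H<125)&(S>60),115,165,40,35),.06,.03,s,"top")
rim(win((H<14)&(S>140),148,190,35,35),.06,.034,s,"top")
rim(win((S<60)&(V>100),355,190,30,30),.09,.027,s,"top")
E
```

```text
rim [0.4955 0.4147] n 88 resid mm [-1.5541 -0.3343  0.5873]
jog xyz [ 0.1777 -0.0674  2.7744] twist z 0.022736327865301772 (alt -17.977263672134697 ) cur yaw -0.2360317621893756 tool z [-0.0002 -0.0005 -1.    ] j7 -0.8104916332061214Traceback (most recent call last):
  File "<stdin>", line 7, in <module>
  File "h.py", line 41, in rim
    p=cast(name,blobs(mask,amin)[0][:,0].astype(float),z,st)[:,:2];c=p.mean(0)
                ~~~~~~~~~~~~~~~~^^^
IndexError: list index out of range
```

```bash
python3 - <<'E'
from h import *
s=np.load("s1.npy",allow_pickle=True).item()
im=cv2.imread("pics/t1.png");H,S,V=cv2.split(cv2.cvtColor(im,cv2.COLOR_BGR2HSV))
rim(win((H>90)&(H<125)&(S>60),115,165,40,35),.06,.03,s,"top",15)
rim(win((H<14)&(S>140),148,190,35,35),.06,.034,s,"top",15)
rim(win((S<60)&(V>100),355,190,30,30),.09,.027,s,"top",15)
im=cv2.imread("pics/w1.png");H,S,V=cv2.split(cv2.cvtColor(im,cv2.COLOR_BGR2HSV))
m=win((H>90)&(H<125)&(S>50),210,125,85,90)
b=cv2.resize(im,None,fx=6,fy=6,interpolation=0);k=blobs(m)[0]
for q in k[:,0]: cv2.circle(b,tuple(int(v) for v in q*6+3),1,(0,255,0),-1)
cv2.imwrite("pics/w1c.png",b[125*6:215*6,205*6:300*6])
E
```

```text
rim [0.4923 0.3917] n 34 resid mm [-10.2188  -0.8018   1.8649]
rim [0.4148 0.3166] n 35 resid mm [-2.2931 -0.1988  1.2768]
rim [ 0.4248 -0.2967] n 29 resid mm [-2.1642 -0.2567  1.4548]
```

View pics/w1c.png

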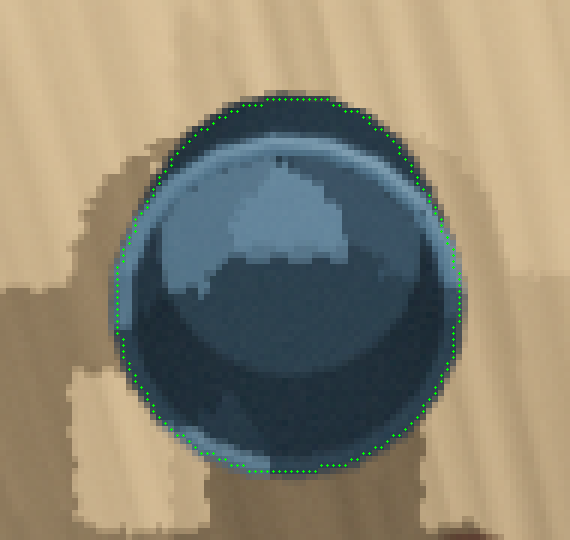

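The overlay shows the outline is sound: the rim centre is at about (253.2,175.3), and the camera-side wall is visible at the top. The two views agree to about 4 mm, so I grasp.

>>> {"api": "jog_arm", "payload": {"moves": [{"xyz": [0.16,-0.07,0.7],"grip": -1},{"xyz": [0.16,-0.07,1.5],"grip": -1},{"xyz": [0.16,-0.07,2.3],"grip": -1},{"xyz": [0.16,-0.07,2.75],"grip": -1},{"xyz": [0.16,-0.07,2.75],"grip": -1}]}}

```text
invalid input at $.moves[0]: expected keys twist, xyz, grip
```

>>> {"api": "jog_arm", "payload": {"moves": [{"grip": 0.1,"xyz": [0,0,0]},{"grip": 0.4,"xyz": [0,0,0]},{"grip": 0.6,"xyz": [0,0,0]},{"grip": 0.6,"xyz": [0,0,0]},{"grip": 0.6,"xyz": [0,0,0]}], "force": 15}}

```text
invalid input at $.moves[0]: expected keys twist, xyz, grip
```

>>> {"api": "jog_arm", "payload": {"moves": [{"grip": 0.6,"xyz": [0,0,-0.3]},{"grip": 0.6,"xyz": [0,0,-1]},{"grip": 0.6,"xyz": [0,0,-1.8]},{"grip": 0.6,"xyz": [0,0,-1.8]}]}}

```text
invalid input at $.moves[0]: expected keys twist, xyz, grip
```

```bash
python3 - <<'E'
from h import *
delta([.5597,.0408,.12],-.24)
s=arm.observe();cv2.imwrite("pics/w2.png",arm.get_image("wrist"));np.save("s2",s);print(s["position"],s["width"]*92,s["force"])
E
```

```text
jog xyz [-5.6318  2.4299  1.3605] twist z 0.022736327865301772 (alt -17.977263672134697 ) cur yaw -0.2360317621893756 tool z [-0.0002 -0.0005 -1.    ] j7 -0.8104916332061214
[0.497  0.4035 0.2015] 91.70778971313865 [-0.6245 -0.3765 -0.5206]
```

View pics/w2.png

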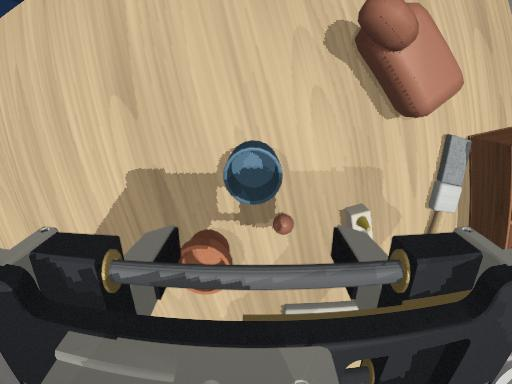

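The calls were refused because every row needs a twist. The view is unchanged, with the jar at (253,175), and nothing moved. I'll redo the moves.

>>> {"api": "jog_arm", "payload": {"moves": [{"twist": [0,0,0],"xyz": [0.16,-0.07,0.7],"grip": -1},{"twist": [0,0,0],"xyz": [0.16,-0.07,1.5],"grip": -1},{"twist": [0,0,0],"xyz": [0.16,-0.07,2.3],"grip": -1},{"twist": [0,0,0],"xyz": [0.16,-0.07,2.75],"grip": -1},{"twist": [0,0,0],"xyz": [0.16,-0.07,2.75],"grip": -1}], "force": 15}}

```text
clock: 2.0
position: [0.4941, 0.4127, 0.0347]
ee_rot: [2.469, 1.943, -0.007]
force: [0.0, -0.4, -0.1]
width: 1.003
```

>>> {"api": "jog_arm", "payload": {"moves": [{"twist": [0,0,0],"grip": 0.1,"xyz": [0,0,0]},{"twist": [0,0,0],"grip": 0.4,"xyz": [0,0,0]},{"twist": [0,0,0],"grip": 0.6,"xyz": [0,0,0]},{"twist": [0,0,0],"grip": 0.6,"xyz": [0,0,0]},{"twist": [0,0,0],"grip": 0.6,"xyz": [0,0,0]}], "force": 15}}

```text
clock: 2.62
position: [0.4959, 0.4142, 0.0376]
ee_rot: [-2.47, -1.94, -0.002]
force: [-0.3, -0.2, 7.5]
width: 0.659
```

>>> {"api": "jog_arm", "payload": {"moves": [{"twist": [0,0,0],"grip": 0.6,"xyz": [0,0,-0.2]},{"twist": [0,0,0],"grip": 0.6,"xyz": [0,0,-0.8]},{"twist": [0,0,0],"grip": 0.6,"xyz": [0,0,-1.6]},{"twist": [0,0,0],"grip": 0.6,"xyz": [0,0,-1.8]}]}}

```text
clock: 3.12
position: [0.4968, 0.4146, 0.1485]
ee_rot: [-2.47, -1.94, -0.008]
force: [-0.4, -0.5, -2.0]
width: 0.661
```

```bash
python3 - <<'E'
from h import *
delta([.5597,.0408,.15],-.24)
s=arm.observe();im=arm.get_image("wrist");cv2.imwrite("pics/w2.png",im);np.save("s2",s);print(s["position"],s["width"]*92,s["force"])
H,S,V=cv2.split(cv2.cvtColor(im,cv2.COLOR_BGR2HSV))
for dz in (.020,.0245,.028):
  x=rim((H>90)&(H<125)&(S>50),s["position"][2]+dz,.030,s);print("tool",R.from_rotvec(s["ee_rot"]).inv().apply([*(x-s["position"][:2]),0]))
E
```

```text
jog xyz [-5.8041  2.4955 -0.0428] twist z 0.0033297768149775212 (alt -17.99667022318502 ) cur yaw -0.2394188443122208 tool z [ 0.0037  0.0034 -1.    ] j7 -0.8040869346654936
[0.4968 0.4146 0.1485] 60.80624481412629 [-0.4409 -0.5369 -2.0112]
rim [0.5032 0.4434] n 233 resid mm [-11.1745  -0.9758   8.364 ]
tool [ 0.0295 -0.0007  0.0001]
rim [0.5038 0.4464] n 240 resid mm [-12.6782  -1.2611   7.9623]
tool [ 0.0325 -0.0008  0.0001]
rim [0.5044 0.4487] n 245 resid mm [-13.7298  -1.2734   7.682 ]
tool [ 0.0349 -0.0007  0.0001]
```

View pics/w2.png

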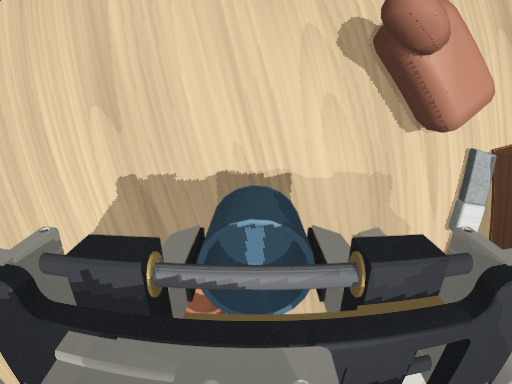

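The jar is held upright, rim spanning about (198–316, row 265). I carry it over the shelf.

>>> {"api": "jog_arm", "payload": {"moves": [{"twist": [0,0,0],"grip": 0.6,"xyz": [-0.6,0.26,0]},{"twist": [0,0,0],"grip": 0.6,"xyz": [-1.4,0.6,0]},{"twist": [0,0,0],"grip": 0.6,"xyz": [-2.2,0.95,0]},{"twist": [0,0,0],"grip": 0.6,"xyz": [-3.0,1.3,0]},{"twist": [0,0,0],"grip": 0.6,"xyz": [-3.8,1.64,0]}]}}

```text
clock: 3.8
position: [0.5362, 0.1671, 0.1437]
ee_rot: [-2.47, -1.94, 0.003]
force: [1.8, 0.5, -1.2]
width: 0.66
```

>>> {"api": "jog_arm", "payload": {"moves": [{"twist": [0,0,0],"grip": 0.6,"xyz": [-0.8,0.35,0]},{"twist": [0,0,0],"grip": 0.6,"xyz": [-1.5,0.65,0]},{"twist": [0,0,0],"grip": 0.6,"xyz": [-2.0,0.85,0]},{"twist": [0,0,0],"grip": 0.6,"xyz": [-2.0,0.85,0]},{"twist": [0,0,0],"grip": 0.6,"xyz": [-2.0,0.85,0]}]}}

```text
clock: 4.42
position: [0.5574, 0.041, 0.1439]
ee_rot: [-2.469, -1.94, 0.002]
force: [0.6, 0.1, -1.6]
width: 0.658
```

```bash
python3 - <<'E'
from h import *
delta([.5597,.0408,.0545],-.2405)
s=arm.observe();im=arm.get_image("wrist");cv2.imwrite("pics/w3.png",im);np.save("s3",s);print(s["position"],s["width"]*92,s["force"])
E
```

```text
jog xyz [0.0067 0.0409 1.49  ] twist z 0.009340229357259996 (alt -17.990659770642743 ) cur yaw -0.23886982244824376 tool z [-0.0017  0.0003 -1.    ] j7 -0.18160662597740956
[0.5574 0.041  0.1439] 60.539868582614545 [ 0.5842  0.0621 -1.6456]
```

View pics/w3.png

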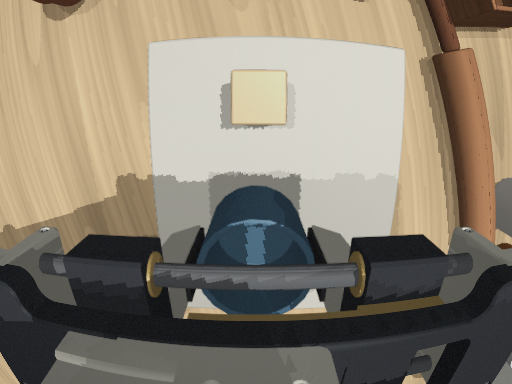

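The wrist view shows the shelf with the square post's top centred at (259,97), and the jar held straight. I check the shelf pose from this view.

```bash
python3 - <<'E'
from h import *
im=cv2.imread("pics/w3.png");s=np.load("s3.npy",allow_pickle=True).item()
H,S,V=cv2.split(cv2.cvtColor(im,cv2.COLOR_BGR2HSV))
m=win((S>55)&(V>180)&(H>20),225,62,70,70)
k=blobs(m,100)[0];w=cast("wrist",k[:,0],.078,s)[:,:2];print("sq",cv2.minAreaRect((w*1000).astype(np.float32)))
# shelf left edge (near robot), far edge, right: gradient of saturation
sh=(S<30)&(V>110)
def edge(pts,z=.018):
    w=cast("wrist",pts,z,s)[:,:2];c=w.mean(0);d=np.linalg.svd(w-c)[2][0];r=(w-c)@[-d[1],d[0]];print("edge",c,np.degrees(np.arctan2(d[1],d[0])),"rms",r.std()*1e3);return c,d
rows=np.arange(55,170,5);L=[(np.argmax(sh[y,130:200])+130,y) for y in rows];Rr=[(420-np.argmax(sh[y,420:340:-1]),y) for y in rows]
cols=np.arange(165,390,6);T=[(x,np.argmax(sh[20:60,x])+20) for x in cols]
e=[edge(p) for p in (L,Rr,T)]
c0=np.array([.5791,.0360])
for c,d in e: print("dist of centre to edge mm",abs(d[0]*(c0-c)[1]-d[1]*(c0-c)[0])*1e3)
E
```

```text
sq ((572.8435668945312, 117.71822357177734), (23.726707458496094, 27.749982833862305), 75.91458892822266)
edge [0.4766 0.1406] -103.70606923263045 rms 0.3330319218834351
edge [0.7163 0.0858] -103.9465912141866 rms 0.32311611622596603
edge [0.6089 0.1758] -13.870217201237095 rms 0.31568051013893667
dist of centre to edge mm 124.3972351411571
dist of centre to edge mm 121.12168361412012
dist of centre to edge mm 142.85614045770726
```

>>> {"api": "jog_arm", "payload": {"moves": [{"twist": [0,0,0],"grip": 0.6,"xyz": [0,0.03,0.4]},{"twist": [0,0,0],"grip": 0.6,"xyz": [0,0.03,0.9]},{"twist": [0,0,0],"grip": 0.6,"xyz": [0,0.03,1.3]},{"twist": [0,0,0],"grip": 0.6,"xyz": [0,0.03,1.44]},{"twist": [0,0,0],"grip": 0.6,"xyz": [0,0.03,1.44]}]}}

```text
clock: 5.1
position: [0.5596, 0.0406, 0.0581]
ee_rot: [-2.469, -1.942, 0.001]
force: [-0.6, 0.4, -1.2]
width: 0.657
```

>>> {"api": "jog_arm", "payload": {"moves": [{"twist": [0,0,0],"grip": 0.6,"xyz": [0,0,0.02]},{"twist": [0,0,0],"grip": 0.6,"xyz": [0,0,0.03]},{"twist": [0,0,0],"grip": 0.6,"xyz": [0,0,0.04]},{"twist": [0,0,0],"grip": 0.6,"xyz": [0,0,0.04]}]}}

```text
clock: 5.6
position: [0.5599, 0.0399, 0.0561]
ee_rot: [2.471, 1.94, 0.0]
force: [0.5, 0.2, -1.3]
width: 0.658
```

>>> {"api": "jog_arm", "payload": {"moves": [{"twist": [0,0,0],"grip": 0.6,"xyz": [0,0,0.02]},{"twist": [0,0,0],"grip": 0.6,"xyz": [0,0,0.02]},{"twist": [0,0,0],"grip": 0.6,"xyz": [0,0,0.02]}]}}

```text
clock: 5.98
position: [0.56, 0.0398, 0.0555]
ee_rot: [-2.471, -1.94, -0.001]
force: [-3.6, -0.4, 9.3]
width: 0.66
```

>>> {"api": "jog_arm", "payload": {"moves": [{"twist": [0,0,0],"grip": -0.45,"xyz": [0,0,0]},{"twist": [0,0,0],"grip": -0.8,"xyz": [0,0,0]},{"twist": [0,0,0],"grip": -0.8,"xyz": [0,0,0]},{"twist": [0,0,0],"grip": -1,"xyz": [0,0,0]},{"twist": [0,0,0],"grip": -1,"xyz": [0,0,-0.5]}]}}

```text
clock: 6.6
position: [0.5583, 0.0398, 0.0833]
ee_rot: [-2.469, -1.939, 0.006]
force: [-0.2, 0.6, 0.2]
width: 0.995
```

>>> {"api": "jog_arm", "payload": {"moves": [{"twist": [0,0,0],"grip": -1,"xyz": [0,0,-0.8]},{"twist": [0,0,0],"grip": -1,"xyz": [0,0,-1.7]},{"twist": [0,0,0],"grip": -1,"xyz": [-0.9,0,-2]},{"twist": [0,0,0],"grip": -1,"xyz": [-0.9,0,-2]}]}}

```text
clock: 7.1
position: [0.5471, -0.0172, 0.2069]
ee_rot: [2.474, 1.931, 0.003]
force: [-0.1, 0.2, 0.1]
width: 0.999
```

```bash
python3 - <<'E'
from h import *
s=arm.observe();im=arm.get_image("wrist");cv2.imwrite("pics/w4.png",im);np.save("s4",s);print(s["position"],s["width"]*92,s["force"])
H,S,V=cv2.split(cv2.cvtColor(im,cv2.COLOR_BGR2HSV))
rim(win((H>90)&(H<125)&(S>50),150,60,200,160),.078,.030,s)
t=arm.get_image("top");cv2.imwrite("pics/t4.png",t);H,S,V=cv2.split(cv2.cvtColor(t,cv2.COLOR_BGR2HSV))
delta([.414,.316,.2],-.2405+np.pi/2)
E
```

```text
[ 0.5471 -0.0172  0.2069] 91.89158860979165 [-0.1473  0.2354  0.0798]
rim [0.5588 0.04  ] n 97 resid mm [-1.488  -0.1933  0.506 ]
jog xyz [ 4.7968 -3.4587  0.0831] twist z 8.999049419540276 (alt -9.000950580459724 ) cur yaw -0.24066590758827316 tool z [ 0.0005  0.0005 -1.    ] j7 -0.12183127410675222
```

View pics/w4.png

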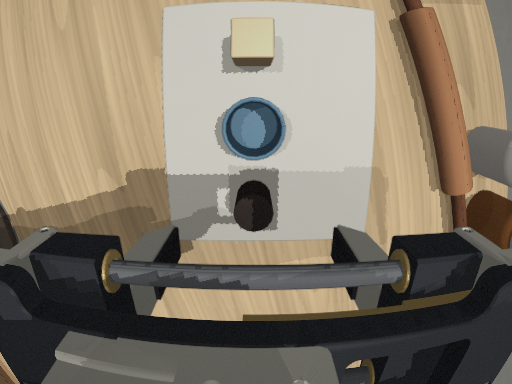

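The wrist view shows the square post at (253,40), the jar at (253,128) and the round post at (253,205), nicely in line. I measure the posts in this same view.

```bash
python3 - <<'E'
from h import *
im=cv2.imread("pics/w4.png");s=np.load("s4.npy",allow_pickle=True).item()
H,S,V=cv2.split(cv2.cvtColor(im,cv2.COLOR_BGR2HSV))
rd=rim(win((V<75),225,170,50,65),.078,.020,s)
print([(y,H[y,252],S[y,252],V[y,252]) for y in range(14,70,4)])
m=win((S>60)&(V>190),222,10,60,62)
k=blobs(m,100)[0];w=cast("wrist",k[:,0],.078,s)[:,:2];r=cv2.minAreaRect((w*1000).astype(np.float32));print("sq",r)
sq=np.array(r[0])/1000;j=np.array([.5588,.04]);u=(sq-rd)/np.linalg.norm(sq-rd)
print("dist",np.linalg.norm(sq-rd),"yaw",np.degrees(np.arctan2(u[1],u[0]))-90,"jar along/across from mid",(j-(sq+rd)/2)@u,(j-(sq+rd)/2)@[u[1],-u[0]])
E
```

```text
rim [ 0.5385 -0.0402] n 60 resid mm [-1.0504 -0.1408  0.671 ]
[(14, np.uint8(25), np.uint8(14), np.uint8(203)), (18, np.uint8(19), np.uint8(73), np.uint8(204)), (22, np.uint8(24), np.uint8(55), np.uint8(208)), (26, np.uint8(24), np.uint8(55), np.uint8(208)), (30, np.uint8(25), np.uint8(54), np.uint8(208)), (34, np.uint8(25), np.uint8(53), np.uint8(208)), (38, np.uint8(26), np.uint8(51), np.uint8(208)), (42, np.uint8(26), np.uint8(51), np.uint8(208)), (46, np.uint8(26), np.uint8(50), np.uint8(209)), (50, np.uint8(26), np.uint8(50), np.uint8(209)), (54, np.uint8(26), np.uint8(50), np.uint8(209)), (58, np.uint8(17), np.uint8(92), np.uint8(80)), (62, np.uint8(16), np.uint8(96), np.uint8(80)), (66, np.uint8(25), np.uint8(30), np.uint8(111))]Traceback (most recent call last):
  File "<stdin>", line 7, in <module>
IndexError: list index out of range
```

>>> {"api": "jog_arm", "payload": {"moves": [{"twist": [0,0,-1],"grip": -1,"xyz": [0.78,-0.56,0]},{"twist": [0,0,-2],"grip": -1,"xyz": [1.56,-1.12,0]},{"twist": [0,0,-3],"grip": -1,"xyz": [2.34,-1.68,0]},{"twist": [0,0,-4],"grip": -1,"xyz": [3.12,-2.24,0]},{"twist": [0,0,-5],"grip": -1,"xyz": [3.9,-2.8,0]}]}}

```text
clock: 7.82
position: [0.4376, 0.2572, 0.2041]
ee_rot: [-1.408, -2.807, 0.001]
force: [1.3, -0.6, -0.9]
width: 1.002
```

>>> {"api": "jog_arm", "payload": {"moves": [{"twist": [0,0,-1],"grip": -1,"xyz": [0.54,0.13,0]},{"twist": [0,0,-2],"grip": -1,"xyz": [1.08,0.26,0]},{"twist": [0,0,-3],"grip": -1,"xyz": [1.08,0.26,0]},{"twist": [0,0,-4],"grip": -1,"xyz": [1.08,0.26,0]},{"twist": [0,0,-4],"grip": -1,"xyz": [1.08,0.26,0]}]}}

```text
clock: 8.45
position: [0.4127, 0.3167, 0.2039]
ee_rot: [-0.374, -3.118, 0.001]
force: [0.3, -0.7, -0.4]
width: 0.999
```

```bash
python3 - <<'E'
from h import *
s=arm.observe();im=arm.get_image("wrist");cv2.imwrite("pics/w5.png",im);np.save("s5",s);print(s["position"],s["joints"],s["clock"])
H,S,V=cv2.split(cv2.cvtColor(im,cv2.COLOR_BGR2HSV))
x=rim(win(((H<14)|(H>175))&(S>110),180,90,150,140),.06,.034,s)
delta([*x,.047],-.2405+np.pi/2)
E
```

```text
[0.4127 0.3167 0.2039] [-0.765   0.2999  0.0105  1.871  -0.0046  0.9721  0.5795] 8.45
rim [0.4106 0.3195] n 98 resid mm [-1.3513 -0.1886  0.4891]
jog xyz [0.0462 0.0425 2.6176] twist z -0.009144014113591944 (alt 17.99085598588641 ) cur yaw 1.3287003952635865 tool z [-0.0013 -0.0004 -1.    ] j7 0.5769560512011829
```

View pics/w5.png

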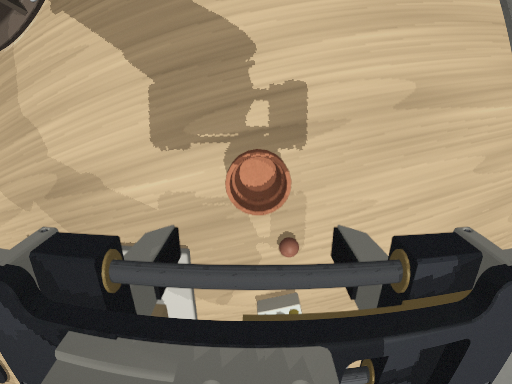

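The pot rim is at (258,182) with clear ground around it, so I grasp.

>>> {"api": "jog_arm", "payload": {"moves": [{"twist": [0,0,0],"grip": -1,"xyz": [0.05,0.04,0.7]},{"twist": [0,0,0],"grip": -1,"xyz": [0.05,0.04,1.5]},{"twist": [0,0,0],"grip": -1,"xyz": [0.05,0.04,2.2]},{"twist": [0,0,0],"grip": -1,"xyz": [0.05,0.04,2.6]},{"twist": [0,0,0],"grip": -1,"xyz": [0.05,0.04,2.6]}]}}

```text
clock: 9.12
position: [0.4099, 0.3183, 0.047]
ee_rot: [-0.379, -3.116, 0.005]
force: [-0.7, -0.6, 0.2]
width: 1.001
```

>>> {"api": "jog_arm", "payload": {"moves": [{"twist": [0,0,0],"grip": 0.1,"xyz": [0,0,0]},{"twist": [0,0,0],"grip": 0.4,"xyz": [0,0,0]},{"twist": [0,0,0],"grip": 0.6,"xyz": [0,0,0]},{"twist": [0,0,0],"grip": 0.6,"xyz": [0,0,0]},{"twist": [0,0,0],"grip": 0.6,"xyz": [0,0,0]}]}}

```text
clock: 9.75
position: [0.4116, 0.3195, 0.0496]
ee_rot: [0.375, 3.118, 0.002]
force: [-0.8, -1.2, 6.6]
width: 0.725
```

>>> {"api": "jog_arm", "payload": {"moves": [{"twist": [0,0,0],"grip": 0.6,"xyz": [0,0,-0.2]},{"twist": [0,0,0],"grip": 0.6,"xyz": [0,0,-0.8]},{"twist": [0,0,0],"grip": 0.6,"xyz": [0,0,-1.6]},{"twist": [0,0,0],"grip": 0.6,"xyz": [0,0,-2.4]},{"twist": [0,0,0],"grip": 0.6,"xyz": [0,0,-2.4]}]}}

```text
clock: 10.38
position: [0.4128, 0.3205, 0.197]
ee_rot: [0.375, 3.114, 0.009]
force: [-0.5, 0.3, -2.8]
width: 0.722
```

```bash
python3 - <<'E'
from h import *
s=arm.observe();print(s["position"],s["width"]*92,s["force"])
delta([.630,-.0635,.19],-.2405+np.pi/2)
E
```

```text
[0.4128 0.3205 0.197 ] 66.43447857080027 [-0.5456  0.3362 -2.8362]
jog xyz [-5.0345 -5.3586  0.1029] twist z 0.005877257118713933 (alt -17.994122742881284 ) cur yaw 1.331322101671975 tool z [ 0.0054  0.0052 -1.    ] j7 0.5730192070744541
```

>>> {"api": "jog_arm", "payload": {"moves": [{"twist": [0,0,0],"grip": 0.6,"xyz": [-0.5,-0.53,0]},{"twist": [0,0,0],"grip": 0.6,"xyz": [-1.1,-1.17,0]},{"twist": [0,0,0],"grip": 0.6,"xyz": [-1.7,-1.81,0]},{"twist": [0,0,0],"grip": 0.6,"xyz": [-2.3,-2.45,0]},{"twist": [0,0,0],"grip": 0.6,"xyz": [-2.9,-3.09,0]}]}}

```text
clock: 11.0
position: [0.5361, 0.096, 0.192]
ee_rot: [-0.374, -3.118, 0.001]
force: [0.5, 0.4, -1.9]
width: 0.724
```

>>> {"api": "jog_arm", "payload": {"moves": [{"twist": [0,0,0],"grip": 0.6,"xyz": [-0.6,-0.64,0]},{"twist": [0,0,0],"grip": 0.6,"xyz": [-1.2,-1.27,0]},{"twist": [0,0,0],"grip": 0.6,"xyz": [-1.8,-1.9,0]},{"twist": [0,0,0],"grip": 0.6,"xyz": [-2.13,-2.27,0]},{"twist": [0,0,0],"grip": 0.6,"xyz": [-2.13,-2.27,0]}]}}

```text
clock: 11.62
position: [0.6279, -0.0684, 0.1915]
ee_rot: [-0.382, -3.117, 0.003]
force: [0.1, -0.3, -2.3]
width: 0.725
```

>>> {"api": "jog_arm", "payload": {"moves": [{"twist": [0,0,0],"grip": 0.6,"xyz": [0,0,0.3]},{"twist": [0,0,0],"grip": 0.6,"xyz": [0,0,0.6]},{"twist": [0,0,0],"grip": 0.6,"xyz": [0,0,0.6]}]}}

```text
clock: 12.0
position: [0.6263, -0.0636, 0.1541]
ee_rot: [-0.372, -3.115, 0.0]
force: [-0.8, -0.8, -1.1]
width: 0.727
```

```bash
python3 - <<'E'
from h import *
s=arm.observe();im=arm.get_image("wrist");cv2.imwrite("pics/w6.png",im);np.save("s6",s);print(s["position"],s["width"]*92,s["force"],s["joints"])
delta([.630,-.0635,.0676],-.2405+np.pi/2)
E
```

```text
[ 0.6263 -0.0636  0.1541] 66.9008656481326 [-0.8221 -0.761  -1.0606] [-0.0881  0.5198  0.1547  1.6647 -0.0934  0.969   1.433 ]
jog xyz [-0.0479  0.0188  1.4634] twist z 0.014418338644378508 (alt -17.98558166135562 ) cur yaw 1.332812801615016 tool z [-0.0026  0.0003 -1.    ] j7 1.4329591858502155
```

View pics/w6.png

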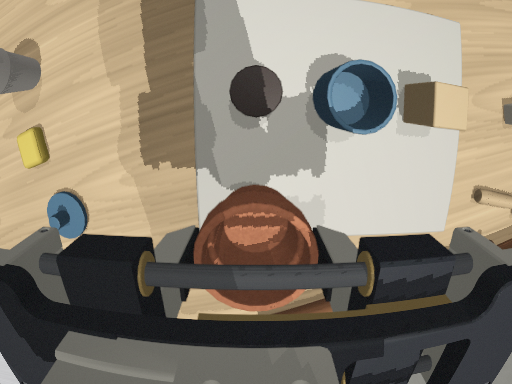

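The held pot is upright at about (257,245), lined up with the round post at (256,90). I lower it.

>>> {"api": "jog_arm", "payload": {"moves": [{"twist": [0,0,0],"grip": 0.6,"xyz": [-0.05,0.02,0.4]},{"twist": [0,0,0],"grip": 0.6,"xyz": [-0.05,0.02,0.9]},{"twist": [0,0,0],"grip": 0.6,"xyz": [-0.05,0.02,1.3]},{"twist": [0,0,0],"grip": 0.6,"xyz": [-0.05,0.02,1.4]},{"twist": [0,0,0],"grip": 0.6,"xyz": [-0.05,0.02,1.4]}]}}

```text
clock: 12.68
position: [0.6317, -0.0643, 0.0732]
ee_rot: [0.374, 3.119, 0.0]
force: [0.9, 0.3, -2.0]
width: 0.725
```

>>> {"api": "jog_arm", "payload": {"moves": [{"twist": [0,0,0],"grip": 0.6,"xyz": [0,0,0.02]},{"twist": [0,0,0],"grip": 0.6,"xyz": [0,0,0.03]},{"twist": [0,0,0],"grip": 0.6,"xyz": [0,0,0.03]}]}}

```text
clock: 13.05
position: [0.6316, -0.0644, 0.0714]
ee_rot: [0.375, 3.118, 0.0]
force: [-0.3, -0.1, -2.6]
width: 0.722
```

>>> {"api": "jog_arm", "payload": {"moves": [{"twist": [0,0,0],"grip": 0.6,"xyz": [0.02,0,0.02]},{"twist": [0,0,0],"grip": 0.6,"xyz": [0.02,0,0.04]},{"twist": [0,0,0],"grip": 0.6,"xyz": [0.02,0,0.04]}]}}

```text
clock: 13.42
position: [0.6301, -0.0641, 0.0684]
ee_rot: [-0.375, -3.119, -0.0]
force: [-0.2, 0.1, -1.8]
width: 0.723
```

>>> {"api": "jog_arm", "payload": {"moves": [{"twist": [0,0,0],"grip": 0.6,"xyz": [0,0,0.01]},{"twist": [0,0,0],"grip": 0.6,"xyz": [0,0,0.02]},{"twist": [0,0,0],"grip": 0.6,"xyz": [0,0,0.02]}]}}

```text
clock: 13.8
position: [0.6303, -0.0642, 0.0678]
ee_rot: [0.375, 3.119, 0.0]
force: [-2.2, 0.2, 4.6]
width: 0.721
```

>>> {"api": "jog_arm", "payload": {"moves": [{"twist": [0,0,0],"grip": -0.5,"xyz": [0,0,0]},{"twist": [0,0,0],"grip": -0.8,"xyz": [0,0,0]},{"twist": [0,0,0],"grip": -1,"xyz": [0,0,0]},{"twist": [0,0,0],"grip": -1,"xyz": [0,0,0]},{"twist": [0,0,0],"grip": -1,"xyz": [0,0,-0.5]}]}}

```text
clock: 14.42
position: [0.6285, -0.064, 0.0955]
ee_rot: [-0.374, -3.115, 0.001]
force: [-0.2, 0.3, 0.6]
width: 0.999
```

>>> {"api": "jog_arm", "payload": {"moves": [{"twist": [0,0,0],"grip": -1,"xyz": [0,0,-0.8]},{"twist": [0,0,0],"grip": -1,"xyz": [0,0.3,-1.7]},{"twist": [0,0,0],"grip": -1,"xyz": [-0.8,0.6,-2]},{"twist": [0,0,0],"grip": -1,"xyz": [-0.8,0.6,-2]}]}}

```text
clock: 14.92
position: [0.6888, -0.0392, 0.2191]
ee_rot: [0.371, 3.115, 0.002]
force: [-0.2, 0.8, -0.4]
width: 1.001
```

```bash
python3 - <<'E'
from h import *
s=arm.observe();im=arm.get_image("wrist");cv2.imwrite("pics/w7.png",im);np.save("s7",s);print(s["position"],s["width"]*92,s["force"])
H,S,V=cv2.split(cv2.cvtColor(im,cv2.COLOR_BGR2HSV))
p=rim(((H<12)|(H>175))&(S>130)&(np.arange(384)[:,None]<225),.078,.034,s)
j=rim(win((H>90)&(H<125)&(S>50),150,0,300,225),.078,.030,s)
k=max([k for k in blobs(win((V<90),120,0,280,120),200)],key=cv2.contourArea);print(k[:,0].mean(0))
d=np.zeros(V.shape,bool);cv2.drawContours(m:=np.zeros(V.shape,np.uint8),[k],-1,1,-1)
r=rim(m,.078,.020,s)
u=np.array([.9712,-.2382]);v=np.array([.2382,.9712])
print("pot-round along,across",(p-r)@u,(p-r)@v,"jar-round",(j-r)@u,(j-r)@v)
delta([.609,.302,.2],np.pi/2)
E
```

```text
[ 0.6888 -0.0392  0.2191] 92.06742815176598 [-0.2441  0.7503 -0.4367]
rim [ 0.6286 -0.062 ] n 111 resid mm [-2.9986 -0.5426  1.3238]
rim [0.5595 0.0372] n 88 resid mm [-1.1279 -0.3106  0.6235]
[217.8468  42.2016]
rim [ 0.5394 -0.0416] n 61 resid mm [-1.0199 -0.2682  0.5453]
pot-round along,across 0.09145707874135639 0.0014600837906807286 jar-round 0.0007996549605170995 0.08130482311117099
jog xyz [2.6002 5.2349 0.2889] twist z -1.36525489683493 (alt 16.63474510316507 ) cur yaw 1.3325143960074461 tool z [ 0.0012 -0.     -1.    ] j7 1.3915456870790877
```

View pics/w7.png

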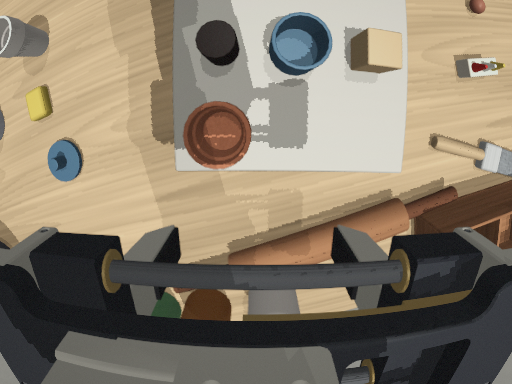

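The view shows the pot behind the round post, at (218,133) and (218,42), the jar at (300,43) and the square post at (376,50); all stand upright. Now the block, which is at (484,67).

>>> {"api": "jog_arm", "payload": {"moves": [{"twist": [0,0,-0.2],"grip": -1,"xyz": [0.43,0.87,0]},{"twist": [0,0,-0.5],"grip": -1,"xyz": [0.86,1.74,0]},{"twist": [0,0,-0.8],"grip": -1,"xyz": [1.29,2.61,0.1]},{"twist": [0,0,-1.1],"grip": -1,"xyz": [1.72,3.48,0.2]},{"twist": [0,0,-1.37],"grip": -1,"xyz": [2.15,4.35,0.29]}]}}

```text
clock: 15.6
position: [0.6201, 0.2442, 0.1988]
ee_rot: [0.001, -3.14, 0.002]
force: [1.2, 0.1, 0.3]
width: 1.001
```

>>> {"api": "jog_arm", "payload": {"moves": [{"twist": [0,0,0],"grip": -1,"xyz": [0.65,0.75,0]},{"twist": [0,0,0],"grip": -1,"xyz": [0.65,0.75,0]},{"twist": [0,0,0],"grip": -1,"xyz": [0.65,0.75,0]}]}}

```text
clock: 15.98
position: [0.5824, 0.2873, 0.1993]
ee_rot: [-0.0, -3.141, 0.002]
force: [0.3, -0.3, -0.4]
width: 0.997
```

```bash
python3 - <<'E'
from h import *
s=arm.observe();im=arm.get_image("wrist");cv2.imwrite("pics/w8.png",im);np.save("s8",s);print(s["position"],s["joints"])
delta([.609,.302,.2],np.pi/2)
E
```

```text
[0.5824 0.2873 0.1993] [-0.5821  0.5051  0.0622  1.5583 -0.0331  1.0808  1.0584]
jog xyz [-0.4302  0.2593 -0.0086] twist z -0.011669783702444909 (alt 17.988330216297555 ) cur yaw 1.5687595653088642 tool z [-0.0003 -0.0016 -1.    ] j7 1.0583799798620481
```

View pics/w8.png

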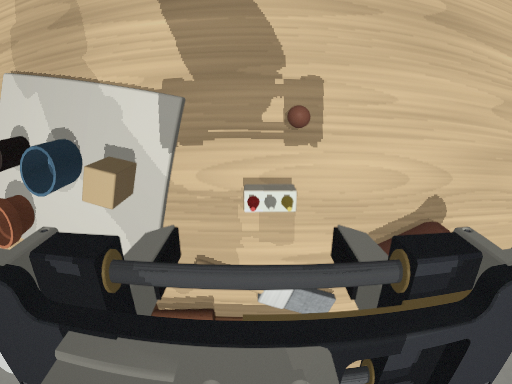

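The block's bright top face is centred near (270,200), with red on the left and yellow on the right, nearly parallel to the image rows.

```bash
python3 - <<'E'
from h import *
im=cv2.imread("pics/w8.png");s=np.load("s8.npy",allow_pickle=True).item()
H,S,V=cv2.split(cv2.cvtColor(im,cv2.COLOR_BGR2HSV))
m=win((S<60)&(V>130),235,170,72,55).astype(np.uint8);m=cv2.morphologyEx(m,cv2.MORPH_CLOSE,np.ones((3,3)))
k=blobs(m,100)[0];print(cv2.boundingRect(k))
w=cast("wrist",k[:,0],.03,s)[:,:2];r=cv2.minAreaRect((w*1000).astype(np.float32));print(r)
a=np.radians(r[2]);print("angles",r[2]);
yaw=np.radians(r[2] if r[1][0]>r[1][1] else r[2]-90)%np.pi
c=np.array(r[0])/1000;print(c,"yaw",yaw);delta([*c,.015],yaw)
E
```

```text
(244, 187, 53, 26)
((606.177978515625, 303.5577087402344), (28.398975372314453, 59.12202835083008), 1.3128559589385986)
angles 1.3128559589385986
[0.6062 0.3036] yaw 1.5937099858828025
jog xyz [-0.3839  0.29    3.0747] twist z -0.14295537959630458 (alt 17.857044620403695 ) cur yaw 1.5687595653088642 tool z [-0.0003 -0.0016 -1.    ] j7 1.0583799798620481
```

>>> {"api": "jog_arm", "payload": {"moves": [{"twist": [0,0,-0.14],"grip": -1,"xyz": [-0.4,0.29,0.7]},{"twist": [0,0,-0.14],"grip": -1,"xyz": [-0.4,0.29,1.5]},{"twist": [0,0,-0.14],"grip": -1,"xyz": [-0.4,0.29,2.3]},{"twist": [0,0,-0.14],"grip": -1,"xyz": [-0.4,0.29,2.9]},{"twist": [0,0,-0.14],"grip": -1,"xyz": [-0.4,0.29,3.02]}]}}

```text
clock: 16.65
position: [0.6061, 0.3028, 0.016]
ee_rot: [0.034, -3.138, 0.005]
force: [0.3, 0.4, 0.2]
width: 0.999
```

>>> {"api": "jog_arm", "payload": {"moves": [{"twist": [0,0,0],"grip": 0,"xyz": [0,0,0]},{"twist": [0,0,0],"grip": 0.2,"xyz": [0,0,0]},{"twist": [0,0,0],"grip": 0.5,"xyz": [0,0,0]},{"twist": [0,0,0],"grip": 0.5,"xyz": [0,0,0]},{"twist": [0,0,0],"grip": 0.5,"xyz": [0,0,0]}], "force": 10}}

```text
clock: 17.27
position: [0.6075, 0.3061, 0.0199]
ee_rot: [-0.038, 3.14, 0.001]
force: [-1.0, -1.5, 7.0]
width: 0.65
```

```bash
python3 - <<'E'
from h import *
s=arm.observe();print(s["position"],s["width"]*92,s["force"])
E
```

```text
[0.6075 0.3061 0.0199] 59.832827280580965 [-0.9905 -1.4505  6.9659]
```

>>> {"api": "jog_arm", "payload": {"moves": [{"twist": [0,0,0],"grip": 0.5,"xyz": [0,0,-0.2]},{"twist": [0,0,0],"grip": 0.5,"xyz": [0,0,-0.8]},{"twist": [0,0,0],"grip": 0.5,"xyz": [0,0,-1.6]},{"twist": [0,0,0],"grip": 0.5,"xyz": [0,0,-2.2]},{"twist": [0,0,0],"grip": 0.5,"xyz": [0,0,-2.2]}]}}

```text
clock: 17.9
position: [0.6086, 0.3071, 0.155]
ee_rot: [-0.038, 3.136, 0.005]
force: [0.3, 0.8, -1.3]
width: 0.652
```

```bash
python3 - <<'E'
from h import *
s=arm.observe();print(s["position"],s["width"]*92,s["force"])
delta([.5088,.1411,.12],1.3303)
E
```

```text
[0.6086 0.3071 0.155 ] 59.993201646441065 [ 0.2609  0.7502 -1.2941]
jog xyz [ 1.7333 -2.7273  0.5639] twist z 1.5177281896495578 (alt -16.482271810350444 ) cur yaw 1.595193540597177 tool z [ 0.0056  0.0035 -1.    ] j7 1.0787359784410229
```

>>> {"api": "jog_arm", "payload": {"moves": [{"twist": [0,0,0.4],"grip": 0.5,"xyz": [0.45,-0.7,0]},{"twist": [0,0,0.8],"grip": 0.5,"xyz": [0.9,-1.4,0]},{"twist": [0,0,1.2],"grip": 0.5,"xyz": [1.35,-2.1,0]},{"twist": [0,0,1.51],"grip": 0.5,"xyz": [1.73,-2.72,0.3]},{"twist": [0,0,1.51],"grip": 0.5,"xyz": [1.73,-2.72,0.5]}]}}

```text
clock: 18.52
position: [0.5046, 0.1366, 0.1197]
ee_rot: [-0.381, -3.116, 0.004]
force: [0.7, 0.1, -0.8]
width: 0.654
```

>>> {"api": "jog_arm", "payload": {"moves": [{"twist": [0,0,0],"grip": 0.5,"xyz": [0,0,0]},{"twist": [0,0,0],"grip": 0.5,"xyz": [0,0,0]}]}}

```text
clock: 18.77
position: [0.5077, 0.1416, 0.1208]
ee_rot: [0.372, 3.119, 0.001]
force: [1.3, 0.0, -0.6]
width: 0.653
```

```bash
python3 - <<'E'
from h import *
s=arm.observe();im=arm.get_image("wrist");cv2.imwrite("pics/w9.png",im);np.save("s9",s);print(s["position"],s["width"]*92,s["force"])
delta([.5088,.1411,.0365],1.3303)
E
```

```text
[0.5077 0.1416 0.1208] 60.11903322034112 [ 1.3025  0.026  -0.5783]
jog xyz [-0.0181 -0.0034  1.4075] twist z 0.016542677301431972 (alt -17.983457322698566 ) cur yaw 1.3331872418600492 tool z [ 0.0007  0.0006 -1.    ] j7 1.0254884496022563
```

>>> {"api": "jog_arm", "payload": {"moves": [{"twist": [0,0,0],"grip": 0.5,"xyz": [-0.02,0,0.4]},{"twist": [0,0,0],"grip": 0.5,"xyz": [-0.02,0,0.9]},{"twist": [0,0,0],"grip": 0.5,"xyz": [-0.02,0,1.2]},{"twist": [0,0,0],"grip": 0.5,"xyz": [-0.02,0,1.33]},{"twist": [0,0,0],"grip": 0.5,"xyz": [-0.02,0,1.33]}]}}

```text
clock: 19.45
position: [0.5084, 0.1404, 0.0409]
ee_rot: [-0.374, -3.119, -0.0]
force: [-0.5, -0.4, -0.4]
width: 0.651
```

>>> {"api": "jog_arm", "payload": {"moves": [{"twist": [0,0,0],"grip": 0.5,"xyz": [0,0,0.02]},{"twist": [0,0,0],"grip": 0.5,"xyz": [0,0,0.03]},{"twist": [0,0,0],"grip": 0.5,"xyz": [0,0,0.03]}]}}

```text
clock: 19.82
position: [0.5084, 0.1401, 0.0395]
ee_rot: [0.375, 3.119, 0.001]
force: [-0.6, -0.3, -1.1]
width: 0.653
```

>>> {"api": "jog_arm", "payload": {"moves": [{"twist": [0,0,0],"grip": 0.5,"xyz": [0,0.01,0.01]},{"twist": [0,0,0],"grip": 0.5,"xyz": [0,0.01,0.025]},{"twist": [0,0,0],"grip": 0.5,"xyz": [0,0.01,0.025]}]}}

```text
clock: 20.2
position: [0.5085, 0.1407, 0.0378]
ee_rot: [0.375, 3.119, 0.0]
force: [-1.3, 0.3, 2.4]
width: 0.653
```

>>> {"api": "jog_arm", "payload": {"moves": [{"twist": [0,0,0],"grip": 0.5,"xyz": [0,0,0.01]},{"twist": [0,0,0],"grip": 0.5,"xyz": [0,0,0.015]},{"twist": [0,0,0],"grip": 0.5,"xyz": [0,0,0.015]}]}}

```text
clock: 20.58
position: [0.5086, 0.1407, 0.0376]
ee_rot: [0.375, 3.119, 0.001]
force: [-3.2, -1.2, 12.8]
width: 0.656
```

>>> {"api": "jog_arm", "payload": {"moves": [{"twist": [0,0,0],"grip": 0.5,"xyz": [0,0,-0.015]},{"twist": [0,0,0],"grip": -0.4,"xyz": [0,0,-0.015]},{"twist": [0,0,0],"grip": -0.7,"xyz": [0,0,-0.015]},{"twist": [0,0,0],"grip": -0.8,"xyz": [0,0,-0.015]},{"twist": [0,0,0],"grip": -0.8,"xyz": [0,0,-0.5]}]}}

```text
clock: 21.2
position: [0.5069, 0.1401, 0.0654]
ee_rot: [-0.374, -3.116, 0.003]
force: [0.7, -0.2, 0.4]
width: 0.895
```

>>> {"api": "jog_arm", "payload": {"moves": [{"twist": [0,0,0],"grip": -1,"xyz": [0,0,-0.8]},{"twist": [0,0,0],"grip": -1,"xyz": [0,0,-1.7]},{"twist": [0,0,0],"grip": -1,"xyz": [-0.9,-0.4,-2.4]},{"twist": [0,0,0],"grip": -1,"xyz": [-1.4,-0.4,-2.6]},{"twist": [0,0,0],"grip": -1,"xyz": [-1.4,-0.4,-2.6]}]}}

```text
clock: 21.82
position: [0.5871, 0.0957, 0.2241]
ee_rot: [0.379, 3.115, 0.001]
force: [-1.3, 0.5, -0.4]
width: 1.0
```

```bash
python3 - <<'E'
from h import *
s=arm.observe();im=arm.get_image("wrist");cv2.imwrite("pics/w10.png",im);np.save("s10",s);print(s["position"],s["joints"],s["force"])
delta([.608,-.298,.19],1.3303)
E
```

```text
[0.5871 0.0957 0.2241] [-0.3688  0.3941  0.1623  1.6809 -0.0697  1.0685  1.1432] [-1.3306  0.5038 -0.3624]
jog xyz [-1.9423 -6.2982  0.5462] twist z -0.0016789357880999094 (alt 17.9983210642119 ) cur yaw 1.330006970425681 tool z [ 0.0006  0.     -1.    ] j7 1.142508898562478
```

View pics/w10.png

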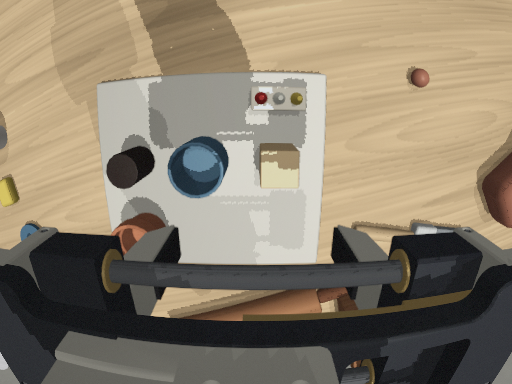

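The view shows the block at (279,98) in front of the square post (280,167), its row parallel to the shelf edge. The jar (196,170) and round post (125,168) are still standing. I check the numbers and get the jar's position for the lid.

```bash
python3 - <<'E'
from h import *
im=cv2.imread("pics/w10.png");s=np.load("s10.npy",allow_pickle=True).item()
hs=cv2.cvtColor(im,cv2.COLOR_BGR2HSV);H,S,V=cv2.split(hs)
j=rim(win((H>90)&(H<125)&(S>50),160,130,70,70),.078,.030,s)
m=win((V<70),100,140,60,52);r=rim(m,.078,.020,s)
print("sq hsv",hs[175,280],hs[155,280],"blk",hs[90,254],hs[104,290],"shelf shade",hs[88,240],hs[120,290])
m=win((S>40)&(V>150)&(H>15)&(H<35),255,140,50,55)
k=blobs(m,60)[0];w=cast("wrist",k[:,0],.078,s)[:,:2];q=cv2.minAreaRect((w*1000).astype(np.float32));print("sq",q)
# cones: colour centroids, mid height z=.018+.043
for n,mm in (("red",((H<8)|(H>172))&(S>120)),("yel",(H>20)&(H<35)&(S>120))):
    mm=win(mm,248,85,62,28);k=blobs(mm,8)[0];c=k[:,0].mean(0);print(n,c,cast("wrist",c,.06,s))
E
```

```text
rim [0.5573 0.0404] n 85 resid mm [-1.4369 -0.2607  0.7097]
rim [ 0.5373 -0.0393] n 50 resid mm [-1.3895 -0.2107  0.823 ]
sq hsv [ 26  48 220] [ 18  86 158] blk [ 22  25 185] [ 21  27 181] shelf shade [ 27  17 152] [ 23  15 154]
sq ((577.9982299804688, 122.96774291992188), (39.15843963623047, 37.37556457519531), 76.18623352050781)
red [260.6452  97.8065] [[0.5038 0.1219 0.06  ]]
yel [296.   98.4] [[0.5126 0.1574 0.06  ]]
```

Block is 72 mm in front of the square post, 0.4 mm off line, with its row at 76.1° against the posts' row at about 76°. Now the lid.

>>> {"api": "jog_arm", "payload": {"moves": [{"twist": [0,0,0],"grip": -1,"xyz": [-0.27,-0.9,0]},{"twist": [0,0,0],"grip": -1,"xyz": [-0.55,-1.8,0]},{"twist": [0,0,0],"grip": -1,"xyz": [-0.83,-2.7,0]},{"twist": [0,0,0],"grip": -1,"xyz": [-1.1,-3.6,0]},{"twist": [0,0,0],"grip": -1,"xyz": [-1.38,-4.5,0]}]}}

```text
clock: 22.5
position: [0.5996, -0.1846, 0.2217]
ee_rot: [-0.372, -3.117, -0.002]
force: [0.9, 0.4, 0.2]
width: 1.003
```

>>> {"api": "jog_arm", "payload": {"moves": [{"twist": [0,0,0],"grip": -1,"xyz": [-0.28,-0.9,0]},{"twist": [0,0,0],"grip": -1,"xyz": [-0.56,-1.8,0.3]},{"twist": [0,0,0],"grip": -1,"xyz": [-0.26,-1.8,0.5]},{"twist": [0,0,0],"grip": -1,"xyz": [-0.26,-1.8,0.5]},{"twist": [0,0,0],"grip": -1,"xyz": [-0.26,-1.8,0.5]}]}}

```text
clock: 23.12
position: [0.591, -0.2914, 0.1928]
ee_rot: [0.371, 3.119, 0.002]
force: [-0.4, 0.3, 0.8]
width: 1.002
```

```bash
python3 - <<'E'
from h import *
s=arm.observe();im=arm.get_image("wrist");cv2.imwrite("pics/w11.png",im);np.save("s11",s);print(s["position"],s["joints"],s["force"])
H,S,V=cv2.split(cv2.cvtColor(im,cv2.COLOR_BGR2HSV))
m=win((H>90)&(H<125)&(S>50),150,80,210,145)
for k in blobs(m,40): print(cv2.boundingRect(k),cv2.contourArea(k))
x=rim(m,.013,.030,s)
delta([*x,.026],1.3303)
E
```

```text
[ 0.591  -0.2914  0.1928] [ 0.2194  0.53    0.244   1.5525 -0.1404  1.0765  1.8317] [-0.4105  0.3325  0.8309]
(228, 165, 51, 50) 1907.0
rim [ 0.6045 -0.2971] n 76 resid mm [-1.5521 -0.3577  0.6491]
jog xyz [-0.2319 -0.0404  2.7862] twist z 0.0204707489784403 (alt -17.97952925102156 ) cur yaw 1.3338728197002305 tool z [ 0.0009  0.0006 -1.    ] j7 1.8317899564332458
```

>>> {"api": "jog_arm", "payload": {"moves": [{"twist": [0,0,0],"grip": -0.6,"xyz": [-0.25,-0.04,0.7]},{"twist": [0,0,0],"grip": -0.4,"xyz": [-0.25,-0.04,1.5]},{"twist": [0,0,0],"grip": -0.2,"xyz": [-0.25,-0.04,2.2]},{"twist": [0,0,0],"grip": -0.2,"xyz": [-0.25,-0.04,2.6]},{"twist": [0,0,0],"grip": -0.2,"xyz": [-0.25,-0.04,2.72]}]}}

```text
clock: 23.8
position: [0.6045, -0.2977, 0.0283]
ee_rot: [-0.372, -3.118, -0.001]
force: [0.5, 0.8, 0.1]
width: 0.607
```

>>> {"api": "jog_arm", "payload": {"moves": [{"twist": [0,0,0],"grip": 0.2,"xyz": [0,0,0]},{"twist": [0,0,0],"grip": 0.6,"xyz": [0,0,0]},{"twist": [0,0,0],"grip": 1,"xyz": [0,0,0]},{"twist": [0,0,0],"grip": 1,"xyz": [0,0,0]},{"twist": [0,0,0],"grip": 1,"xyz": [0,0,0]}], "force": 10}}

```text
clock: 24.42
position: [0.6047, -0.2991, 0.0301]
ee_rot: [0.375, 3.118, -0.0]
force: [-0.4, -0.1, 4.5]
width: 0.19
```

```bash
python3 - <<'E'
from h import *
s=arm.observe();print(s["position"],s["width"]*92,s["force"])
E
```

```text
[ 0.6047 -0.2991  0.0301] 17.52103619800971 [-0.4221 -0.0651  4.4864]
```

>>> {"api": "jog_arm", "payload": {"moves": [{"twist": [0,0,0],"grip": 1,"xyz": [0,0,-0.2]},{"twist": [0,0,0],"grip": 1,"xyz": [0,0,-0.8]},{"twist": [0,0,0],"grip": 1,"xyz": [0,0,-1.7]},{"twist": [0,0,0],"grip": 1,"xyz": [0,0,-2.6]},{"twist": [0,0,0],"grip": 1,"xyz": [0,0,-2.6]}]}}

```text
clock: 25.05
position: [0.6067, -0.3007, 0.1915]
ee_rot: [0.374, 3.11, -0.004]
force: [0.4, -0.4, -1.3]
width: 0.19
```

```bash
python3 - <<'E'
from h import *
s=arm.observe();print(s["position"],s["width"]*92,s["force"])
delta([.5585,.040,.18],1.3303)
E
```

```text
[ 0.6067 -0.3007  0.1915] 17.514089786331386 [ 0.3518 -0.3849 -1.3462]
jog xyz [2.1292 5.3251 0.1634] twist z 0.005301114107228868 (alt -17.99469888589277 ) cur yaw 1.3312252189519507 tool z [ 0.0085 -0.0036 -1.    ] j7 1.8356335822774152
```

>>> {"api": "jog_arm", "payload": {"moves": [{"twist": [0,0,0],"grip": 1,"xyz": [0.3,0.8,0]},{"twist": [0,0,0],"grip": 1,"xyz": [0.64,1.6,0]},{"twist": [0,0,0],"grip": 1,"xyz": [0.98,2.45,0]},{"twist": [0,0,0],"grip": 1,"xyz": [1.32,3.3,0]},{"twist": [0,0,0],"grip": 1,"xyz": [1.66,4.15,0]}]}}

```text
clock: 25.68
position: [0.5657, -0.0319, 0.1852]
ee_rot: [-0.375, -3.119, 0.0]
force: [0.7, 0.4, -0.9]
width: 0.188
```

>>> {"api": "jog_arm", "payload": {"moves": [{"twist": [0,0,0],"grip": 1,"xyz": [0.25,0.6,0]},{"twist": [0,0,0],"grip": 1,"xyz": [0.46,1.17,0.2]},{"twist": [0,0,0],"grip": 1,"xyz": [0.46,1.17,0.6]},{"twist": [0,0,0],"grip": 1,"xyz": [0.46,1.17,0.6]},{"twist": [0,0,0],"grip": 1,"xyz": [0.46,1.17,0.6]}]}}

```text
clock: 26.3
position: [0.5566, 0.0404, 0.15]
ee_rot: [0.377, 3.119, -0.001]
force: [-0.5, 0.1, -0.3]
width: 0.192
```

```bash
python3 - <<'E'
from h import *
s=arm.observe();im=arm.get_image("wrist");cv2.imwrite("pics/w12.png",im);np.save("s12",s);print(s["position"],s["width"]*92,s["force"])
delta([.5585,.040,.1025],1.3303)
E
```

```text
[0.5566 0.0404 0.15  ] 17.706990452052466 [-0.5244  0.0517 -0.347 ]
jog xyz [-0.0276 -0.0003  0.7965] twist z 0.00024092627521577086 (alt -17.999759073724782 ) cur yaw 1.3303420495675709 tool z [ 0.0009 -0.0001 -1.    ] j7 1.254980697416822
```

>>> {"api": "jog_arm", "payload": {"moves": [{"twist": [0,0,0],"grip": 1,"xyz": [-0.03,0,0.2]},{"twist": [0,0,0],"grip": 1,"xyz": [-0.03,0,0.45]},{"twist": [0,0,0],"grip": 1,"xyz": [-0.03,0,0.6]},{"twist": [0,0,0],"grip": 1,"xyz": [-0.03,0,0.66]},{"twist": [0,0,0],"grip": 1,"xyz": [-0.03,0,0.66]}]}}

```text
clock: 26.98
position: [0.558, 0.0407, 0.1096]
ee_rot: [-0.375, -3.119, 0.0]
force: [1.2, -0.2, -0.4]
width: 0.189
```

>>> {"api": "jog_arm", "payload": {"moves": [{"twist": [0,0,0],"grip": 1,"xyz": [0,0,0.02]},{"twist": [0,0,0],"grip": 1,"xyz": [0,0,0.04]},{"twist": [0,0,0],"grip": 1,"xyz": [0,0,0.06]},{"twist": [0,0,0],"grip": 1,"xyz": [0,0,0.08]},{"twist": [0,0,0],"grip": 1,"xyz": [0,0,0.08]}]}}

```text
clock: 27.6
position: [0.5581, 0.0407, 0.105]
ee_rot: [-0.375, -3.119, 0.0]
force: [-0.2, -0.7, -0.3]
width: 0.191
```

>>> {"api": "jog_arm", "payload": {"moves": [{"twist": [0,0,0],"grip": 1,"xyz": [0,0,0.015]},{"twist": [0,0,0],"grip": 1,"xyz": [0,0,0.03]},{"twist": [0,0,0],"grip": 1,"xyz": [0,0,0.03]}]}}

```text
clock: 27.98
position: [0.5581, 0.0407, 0.1032]
ee_rot: [-0.375, -3.119, -0.0]
force: [0.4, 0.0, 0.3]
width: 0.191
```

>>> {"api": "jog_arm", "payload": {"moves": [{"twist": [0,0,0],"grip": 1,"xyz": [0,0,0.01]},{"twist": [0,0,0],"grip": 1,"xyz": [0,0,0.015]},{"twist": [0,0,0],"grip": 1,"xyz": [0,0,0.015]}]}}

```text
clock: 28.35
position: [0.5583, 0.0408, 0.103]
ee_rot: [0.375, 3.119, 0.0]
force: [-3.3, 0.3, 7.1]
width: 0.193
```

>>> {"api": "jog_arm", "payload": {"moves": [{"twist": [0,0,0],"grip": 1,"xyz": [0,0,-0.01]},{"twist": [0,0,0],"grip": 0.4,"xyz": [0,0,-0.01]},{"twist": [0,0,0],"grip": 0,"xyz": [0,0,-0.01]},{"twist": [0,0,0],"grip": 0,"xyz": [0,0,-0.01]},{"twist": [0,0,0],"grip": 0,"xyz": [0,0,-0.4]}]}}

```text
clock: 28.98
position: [0.5569, 0.0406, 0.1253]
ee_rot: [-0.374, -3.116, 0.002]
force: [0.4, 0.3, 1.1]
width: 0.494
```

>>> {"api": "jog_arm", "payload": {"moves": [{"twist": [0,0,0],"grip": -0.3,"xyz": [0,0,-0.8]},{"twist": [0,0,0],"grip": -1,"xyz": [0,0,-1.6]},{"twist": [0,0,0],"grip": -1,"xyz": [-0.3,0,-2]},{"twist": [0,0,0],"grip": -1,"xyz": [-0.3,0,-2]}]}}

```text
clock: 29.48
position: [0.5775, 0.0362, 0.2484]
ee_rot: [0.375, 3.115, 0.001]
force: [-0.3, 0.1, -0.4]
width: 0.885
```

```bash
python3 - <<'E'
from h import *
s=arm.observe();im=arm.get_image("wrist");cv2.imwrite("pics/w13.png",im);np.save("s13",s);print(s["position"],s["joints"],s["force"])
delta([.4248,-.2967,.21],1.3303)
E
```

```text
[0.5775 0.0362 0.2484] [-0.3069  0.3473  0.2055  1.6911 -0.0776  1.1067  1.2521] [-0.2865  0.0535 -0.4445]
jog xyz [ 1.1314 -5.9912  0.6079] twist z 0.005160959998231371 (alt -17.99483904000177 ) cur yaw 1.3312007574453286 tool z [ 0.0012  0.0002 -1.    ] j7 1.2518848047426065
```

>>> {"api": "jog_arm", "payload": {"moves": [{"twist": [0,0,0],"grip": -1,"xyz": [0.17,-0.9,0]},{"twist": [0,0,0],"grip": -1,"xyz": [0.34,-1.8,0]},{"twist": [0,0,0],"grip": -1,"xyz": [0.51,-2.7,0]},{"twist": [0,0,0],"grip": -1,"xyz": [0.68,-3.6,0]},{"twist": [0,0,0],"grip": -1,"xyz": [0.85,-4.5,0]}]}}

```text
clock: 30.15
position: [0.4601, -0.2145, 0.245]
ee_rot: [-0.374, -3.117, -0.001]
force: [1.3, -0.0, 0.1]
width: 1.0
```

>>> {"api": "jog_arm", "payload": {"moves": [{"twist": [0,0,0],"grip": -1,"xyz": [0.15,-0.75,0]},{"twist": [0,0,0],"grip": -1,"xyz": [0.28,-1.49,0.2]},{"twist": [0,0,0],"grip": -1,"xyz": [0.28,-1.49,0.4]},{"twist": [0,0,0],"grip": -1,"xyz": [0.28,-1.49,0.4]},{"twist": [0,0,0],"grip": -1,"xyz": [0.28,-1.49,0.4]}]}}

```text
clock: 30.78
position: [0.4251, -0.2952, 0.2221]
ee_rot: [-0.371, -3.119, -0.001]
force: [0.5, 0.9, 0.1]
width: 0.996
```

```bash
python3 - <<'E'
from h import *
s=arm.observe();im=arm.get_image("wrist");cv2.imwrite("pics/w14.png",im);np.save("s14",s);print(s["position"],s["joints"],s["force"])
H,S,V=cv2.split(cv2.cvtColor(im,cv2.COLOR_BGR2HSV))
m=win((S<45)&(V>50),190,100,130,125)
for k in blobs(m,80): print(cv2.boundingRect(k),cv2.contourArea(k))
x=rim(m,.09,.027,s)
delta([*x,.071],1.3303)
E
```

```text
[ 0.4251 -0.2952  0.2221] [ 0.2174  0.2786  0.3622  1.8755 -0.1159  1.0087  1.9625] [0.5219 0.9367 0.064 ]
(223, 154, 55, 59) 2391.0
rim [ 0.4216 -0.2997] n 82 resid mm [-1.0716 -0.1938  0.5155]
jog xyz [ 0.0431 -0.0858  2.5236] twist z 0.019650647511974536 (alt -17.980349352488027 ) cur yaw 1.333729684992328 tool z [ 0.      0.0005 -1.    ] j7 1.9626468902426937
```

>>> {"api": "jog_arm", "payload": {"moves": [{"twist": [0,0,0],"grip": -1,"xyz": [0.04,-0.08,0.6]},{"twist": [0,0,0],"grip": -1,"xyz": [0.04,-0.08,1.4]},{"twist": [0,0,0],"grip": -1,"xyz": [0.04,-0.08,2.1]},{"twist": [0,0,0],"grip": -1,"xyz": [0.04,-0.08,2.5]},{"twist": [0,0,0],"grip": -1,"xyz": [0.04,-0.08,2.5]}]}}

```text
clock: 31.45
position: [0.4208, -0.2994, 0.0713]
ee_rot: [-0.372, -3.117, -0.002]
force: [0.1, -0.2, -0.5]
width: 0.999
```

>>> {"api": "jog_arm", "payload": {"moves": [{"twist": [0,0,0],"grip": 0,"xyz": [0,0,0]},{"twist": [0,0,0],"grip": 0.3,"xyz": [0,0,0]},{"twist": [0,0,0],"grip": 0.6,"xyz": [0,0,0]},{"twist": [0,0,0],"grip": 0.6,"xyz": [0,0,0]},{"twist": [0,0,0],"grip": 0.6,"xyz": [0,0,0]}], "force": 12}}

```text
clock: 32.08
position: [0.4214, -0.3006, 0.0727]
ee_rot: [0.375, 3.119, 0.0]
force: [0.9, 0.8, 3.6]
width: 0.567
```

```bash
python3 - <<'E'
from h import *
s=arm.observe();print(s["position"],s["width"]*92,s["force"])
E
```

```text
[ 0.4214 -0.3006  0.0727] 52.12220120878164 [0.8933 0.7877 3.555 ]
```

>>> {"api": "jog_arm", "payload": {"moves": [{"twist": [0,0,0],"grip": 0.6,"xyz": [0,0,-0.2]},{"twist": [0,0,0],"grip": 0.6,"xyz": [0,0,-0.8]},{"twist": [0,0,0],"grip": 0.6,"xyz": [0,0,-1.7]},{"twist": [0,0,0],"grip": 0.6,"xyz": [0,0,-2.5]},{"twist": [0,0,0],"grip": 0.6,"xyz": [0,0,-2.5]}]}}

```text
clock: 32.7
position: [0.4227, -0.3021, 0.2265]
ee_rot: [0.375, 3.112, -0.004]
force: [0.8, -0.2, -2.2]
width: 0.572
```

```bash
python3 - <<'E'
from h import *
s=arm.observe();print(s["position"],s["width"]*92,s["force"])
delta([.630,-.0638,.18],1.3303)
E
```

```text
[ 0.4227 -0.3021  0.2265] 52.62654287743733 [ 0.8114 -0.2204 -2.2403]
jog xyz [-2.408   4.6793  0.7852] twist z 0.005373548164523179 (alt -17.99462645183548 ) cur yaw 1.3312378610798543 tool z [ 0.0065 -0.0032 -1.    ] j7 1.9774759854577193
```

>>> {"api": "jog_arm", "payload": {"moves": [{"twist": [0,0,0],"grip": 0.6,"xyz": [-0.35,0.7,0]},{"twist": [0,0,0],"grip": 0.6,"xyz": [-0.75,1.45,0]},{"twist": [0,0,0],"grip": 0.6,"xyz": [-1.15,2.23,0]},{"twist": [0,0,0],"grip": 0.6,"xyz": [-1.55,3.0,0]},{"twist": [0,0,0],"grip": 0.6,"xyz": [-1.95,3.78,0]}]}}

```text
clock: 33.33
position: [0.5887, -0.1068, 0.2215]
ee_rot: [-0.375, -3.117, 0.0]
force: [1.1, -0.4, -1.2]
width: 0.566
```

>>> {"api": "jog_arm", "payload": {"moves": [{"twist": [0,0,0],"grip": 0.6,"xyz": [-0.3,0.6,0]},{"twist": [0,0,0],"grip": 0.6,"xyz": [-0.46,0.9,0.2]},{"twist": [0,0,0],"grip": 0.6,"xyz": [-0.46,0.9,0.7]},{"twist": [0,0,0],"grip": 0.6,"xyz": [-0.46,0.9,0.7]},{"twist": [0,0,0],"grip": 0.6,"xyz": [-0.46,0.9,0.7]}]}}

```text
clock: 33.95
position: [0.6278, -0.0635, 0.1807]
ee_rot: [-0.377, -3.119, 0.001]
force: [-0.1, 0.1, -1.2]
width: 0.567
```

```bash
python3 - <<'E'
from h import *
s=arm.observe();im=arm.get_image("wrist");cv2.imwrite("pics/w15.png",im);np.save("s15",s);print(s["position"],s["width"]*92,s["force"])
delta([.630,-.0638,.0965],1.3303)
E
```

```text
[ 0.6278 -0.0635  0.1807] 52.19687225943388 [-0.0501  0.0928 -1.2222]
jog xyz [-0.0291 -0.0008  1.4139] twist z -0.0012624121444677588 (alt 17.998737587855533 ) cur yaw 1.3300796675156188 tool z [ 0.0009 -0.0004 -1.    ] j7 1.4810250725331364
```

View pics/w15.png

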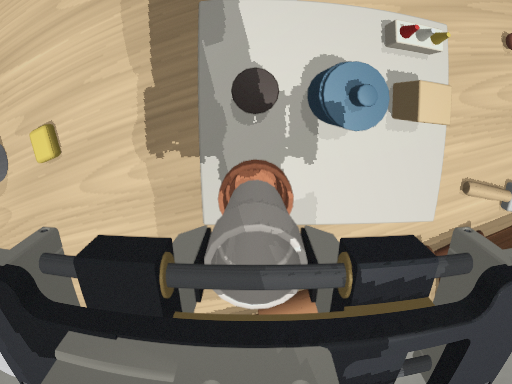

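The view shows the lid seated on the jar at (353,95), the block and both posts standing, and the tumbler centred over the pot at column 256. I lower it in stages.

>>> {"api": "jog_arm", "payload": {"moves": [{"twist": [0,0,0],"grip": 0.6,"xyz": [-0.03,0,0.2]},{"twist": [0,0,0],"grip": 0.6,"xyz": [-0.03,0,0.4]},{"twist": [0,0,0],"grip": 0.6,"xyz": [-0.03,0,0.6]},{"twist": [0,0,0],"grip": 0.6,"xyz": [-0.03,0,0.7]},{"twist": [0,0,0],"grip": 0.6,"xyz": [-0.03,0,0.8]}]}}

```text
clock: 34.62
position: [0.6299, -0.0626, 0.132]
ee_rot: [-0.375, -3.119, 0.0]
force: [0.2, -0.1, -2.0]
width: 0.572
```

>>> {"api": "jog_arm", "payload": {"moves": [{"twist": [0,0,0],"grip": 0.6,"xyz": [0,0,0.1]},{"twist": [0,0,0],"grip": 0.6,"xyz": [0,0,0.2]},{"twist": [0,0,0],"grip": 0.6,"xyz": [0,0,0.3]},{"twist": [0,0,0],"grip": 0.6,"xyz": [0,0,0.35]},{"twist": [0,0,0],"grip": 0.6,"xyz": [0,0,0.35]}]}}

```text
clock: 35.25
position: [0.6298, -0.0626, 0.1112]
ee_rot: [-0.375, -3.119, 0.0]
force: [0.4, -0.7, -2.1]
width: 0.566
```

>>> {"api": "jog_arm", "payload": {"moves": [{"twist": [0,0,0],"grip": 0.6,"xyz": [0,-0.015,0.06]},{"twist": [0,0,0],"grip": 0.6,"xyz": [0,-0.015,0.12]},{"twist": [0,0,0],"grip": 0.6,"xyz": [0,-0.015,0.16]},{"twist": [0,0,0],"grip": 0.6,"xyz": [0,-0.015,0.18]},{"twist": [0,0,0],"grip": 0.6,"xyz": [0,-0.015,0.18]}]}}

```text
clock: 35.88
position: [0.6296, -0.0635, 0.1005]
ee_rot: [-0.375, -3.119, 0.0]
force: [0.1, -0.9, -2.2]
width: 0.57
```

>>> {"api": "jog_arm", "payload": {"moves": [{"twist": [0,0,0],"grip": 0.6,"xyz": [0,0,0.01]},{"twist": [0,0,0],"grip": 0.6,"xyz": [0,0,0.03]},{"twist": [0,0,0],"grip": 0.6,"xyz": [0,0,0.03]}]}}

```text
clock: 36.25
position: [0.6297, -0.0635, 0.0988]
ee_rot: [-0.375, -3.119, -0.0]
force: [1.5, 0.0, -0.6]
width: 0.569
```

>>> {"api": "jog_arm", "payload": {"moves": [{"twist": [0,0,0],"grip": 0.6,"xyz": [0,0,0.01]},{"twist": [0,0,0],"grip": 0.6,"xyz": [0,0,0.02]},{"twist": [0,0,0],"grip": 0.6,"xyz": [0,0,0.02]}]}}

```text
clock: 36.62
position: [0.6297, -0.0635, 0.0976]
ee_rot: [-0.375, -3.119, -0.0]
force: [0.3, -1.0, -1.4]
width: 0.57
```

>>> {"api": "jog_arm", "payload": {"moves": [{"twist": [0,0,0],"grip": 0.6,"xyz": [0,0,0.01]},{"twist": [0,0,0],"grip": 0.6,"xyz": [0,0,0.015]},{"twist": [0,0,0],"grip": 0.6,"xyz": [0,0,0.015]}]}}

```text
clock: 37.0
position: [0.6299, -0.0635, 0.097]
ee_rot: [0.375, 3.119, 0.0]
force: [-0.2, -0.6, 2.7]
width: 0.571
```

Contact at z = 0.097, as predicted. I release it and retreat upwards.

>>> {"api": "jog_arm", "payload": {"moves": [{"twist": [0,0,0],"grip": 0,"xyz": [0,0,0]},{"twist": [0,0,0],"grip": -0.5,"xyz": [0,0,0]},{"twist": [0,0,0],"grip": -0.8,"xyz": [0,0,0]},{"twist": [0,0,0],"grip": -0.8,"xyz": [0,0,0]},{"twist": [0,0,0],"grip": -0.8,"xyz": [0,0,-0.4]}]}}

```text
clock: 37.62
position: [0.6282, -0.0632, 0.1192]
ee_rot: [-0.374, -3.115, 0.0]
force: [0.1, -0.3, 0.0]
width: 0.892
```

>>> {"api": "jog_arm", "payload": {"moves": [{"twist": [0,0,0],"grip": -1,"xyz": [0,0,-0.9]},{"twist": [0,0,0],"grip": -1,"xyz": [0,0,-1.8]},{"twist": [0,0,0],"grip": -1,"xyz": [-0.7,0.6,-2.2]},{"twist": [0,0,0],"grip": -1,"xyz": [-0.7,1,-2.2]},{"twist": [0,0,0],"grip": -1,"xyz": [-0.7,1,-2.2]}]}}

```text
clock: 38.25
position: [0.6843, -0.0118, 0.2513]
ee_rot: [-0.368, -3.118, -0.002]
force: [0.9, -0.1, -0.6]
width: 0.998
```

```bash
python3 - <<'E'
from h import *
s=arm.observe();im=arm.get_image("wrist");np.save("s16",s);print(s["position"],s["force"])
sc=arm.get_image("scene")
cv2.imwrite("pics/w16.png",np.vstack([np.hstack([im[:300,100:500],cv2.resize(sc[100:290,150:385],None,fx=1.579,fy=1.579)[:300,:371]])]))
H,S,V=cv2.split(cv2.cvtColor(im,cv2.COLOR_BGR2HSV))
t=rim(win((S<45)&(V>40),100,60,300,165)&(np.arange(512)[None]<300)&False|win((H>90)&(H<125)&(S>50),150,0,300,225),.086,.030,s)
E
```

```text
[ 0.6843 -0.0118  0.2513] [ 0.9122 -0.0781 -0.6016]
rim [0.5608 0.0391] n 85 resid mm [-0.7545 -0.1259  0.5139]
```

View pics/w16.png

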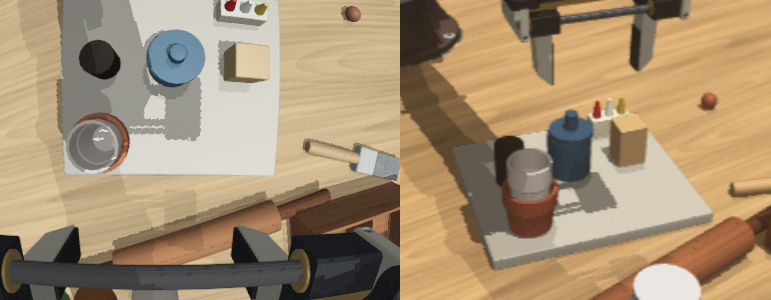

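The final view shows everything in place. The tumbler sits upright in the pot behind the round post, the lidded jar stands between the posts, the block is in front of the square post, and the gripper is clear. I hand it in.

```bash
python3 -c "
from cell import arm
print(arm.observe()['clock'],arm.sign_off())"
```

```text
the job is handed in; nothing more can be done
38.35 None
```

I placed the jar, the pot and the cone block on the shelf, put the lid on the jar and nested the tumbler in the pot, in that order. I signed off at about 38 s.

My last checks, all measured with the wrist camera, which reads lengths about 2% short:

| Item | Measured | Target |
|---|---|---|
| Jar, offset from midway between the posts | 1–2 mm towards the round post | 0 |
| Pot, distance behind the round post | 91.5 mm, 1.5 mm off line (about 93 mm corrected) | 94 mm |
| Block, distance in front of the square post | 72 mm, under 1 mm off line | 73 mm |
| Block's row of cones, against the posts' row | 76.1° against about 76° | parallel |

- **Nesting:** the lid and tumbler met their seats at the expected heights, and the final picture shows both upright.
- **Posts:** both were still standing in place. I did not measure the pot's or the block's position again after the tumbler went in; I checked them only by eye in that picture.
- **Forces:** the wrist readings I took at set-down stayed below 13 N.
- **Disagreements:** the top and wrist cameras differed by about 4 mm on the jar's and tumbler's starting positions, so I relied mainly on the wrist camera. Another jar reading, taken from a different wrist view, came out about 2 mm further towards the round post than the others.
- **Refused calls:** three move calls early on were refused for a missing twist entry. Nothing moved, and I repeated them correctly.

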